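# Read a return spring on the tester

### The job

Check the return spring standing in the bench spring tester: take the steel check weight off its sloping rest, set it gently, upright, in the middle of the spring's round plate and let go of it. Once the plate has settled, slide the tester's reference pointer down until its tip is level with the edge of the loaded plate, and leave the weight and the pointer standing like that. Leave the jar, the tip box and the screwdriver where they are.

Things in the scene. Friction and masses are not known exactly. Their poses are not given: they have to be found in the camera images.
- weight_mid (a point): Loose steel check weight, 62 mm tall: disc 56 mm across, 26 mm thick at the bottom; neck 12 mm across (26 to 34 mm up); round knob 20 mm across (34 to 62 mm up) to hold it by. The point is on its axis 31 mm above its underside; z runs along the axis from disc to knob. Mass unknown, 0.37 to 0.67 kg. At the start it lies on the rest, its axis leaning 35 degrees from vertical.
- rest: Fixed aluminium rest, foot 125 x 100 mm, about 75 mm high; its board slopes 35 degrees, low side at its -x, turned roughly towards the robot. The weight's disc sits on the board behind a 12 mm lip, between cheeks 12 mm high; lift it out along its own axis. Origin: centre of the underside.
- plate_center (a point): Spring tester's plate: flat steel disc 70 mm across, 6 mm thick, always level, on an upright coil spring; it only moves up and down. The point is the disc's centre at half its thickness (top face 3 mm higher), 105 mm above the bench when unloaded. z up; y points level from the plate's axis to the pointer and its post.
- tester: Fixed spring tester under the plate, axes as the plate's, origin on the bench below the plate's axis. Grey base 18 mm high, 130 mm along x, from y = -60 to +155 mm. Post 22 x 14 mm at y = 78 mm, its top 146 mm above the bench.
- plate (a joint): Downward travel of the plate in m: 0 unloaded, growing as the spring is compressed, stop at 0.045. The disc's mid-height stands at 0.105 minus this above the bench. The spring gives about 4 mm per newton after a small preload: the weight sinks it by some 10 to 24 mm.
- pointer_tip (a point): Tip of the reference pointer, a thin dark blade 3 mm thick and 6 mm wide on a white plastic carriage (36 mm along x, 22 mm high) that slides up and down the post. The point is the middle of the blade's tip, 3 mm clear of the plate's rim, 38 mm from the plate's axis along +y. It starts above the unloaded plate. Axes as the plate's.
- pointer_grip (a point): Upright white plastic tab by which the pointer is moved: 14 mm thick along x, 22 mm along y, its top 15 mm above this point, its bottom 45 mm below. The point is 80 mm beyond the pointer's tip along +y and 35 mm above it. Axes as the plate's. Pinch it across its thickness from above, or press on its top.
- pointer (a joint): Height of the pointer on its post in m, growing upward, 0 to 0.06; its tip stands at 0.065 plus this above the bench. It stays where it is left; moving it takes about 4 N.
- reagent: Bystander: loose amber jar, 54 mm across, 110 mm tall, upright; origin at the centre of its underside.
- tipbox: Bystander: loose open clear plastic tip box, 85 x 120 x 45 mm; origin at the centre of its underside.
- driver: Bystander: loose screwdriver 170 mm long lying on the bench; x from handle to tip.
There are look-alikes about, which are no part of the job. Of the things that look like the part that bears weight_mid, the smallest one is meant.

How it is judged:
By the outcome, as a careful person would: the job done as asked, in the order asked, and still so for the second after the job is handed in, with the robot touching nothing.
It also fails if it takes over 61 s, if anything falls off the work surface, if the arm or the gripper's body presses on something with over 40 N, if the wrist force passes 120 N, or if a joint passes its speed limit or range.

### The arm

A 7-joint arm with a two-finger parallel gripper is mounted at the origin on the work surface. World frame = base frame: x ahead of the robot, y to its left, z up, the work surface at z = 0. Lengths are in m, angles in rad, forces in N, time in s.
With the tool pointing down it reaches from about 0.425 to 0.825 m from the base axis. Payload 3.6 kg.
Tool frame: the origin (TCP) lies midway between the tips of the shut fingers; the grasp point (between the pads) lies 19 mm behind it; z points along the fingers, y is the direction in which the jaws open and shut (so a half turn about z gives the same grasp; the last joint's range is limited). The gripper opens to 85 mm and grips with 20 to 120 N. Pads are 22 mm wide; open, the fingers measure 114 mm over their backs; the gripper's body (76 mm by 85 mm) begins 54 mm behind the grasp point. The pads swing forward as they close: fully open they stand 13 mm farther back than shut.
Start: joints at [-1.19, 0.615, -0.013, 1.423, 0.008, 1.103, -0.04], TCP at [0.257, 0.597, 0.231] pointing down, gripper open.
Joint ranges: [-3.12, 3.12], [-0.3, 2.06], [-1.34, 1.32], [0.26, 2.42], [-1.36, 4.5], [0.01, 1.98], [-2.84, 2.84]. Speed limits (rad/s): [2.79, 2.79, 3.14, 3.14, 3.14, 3.14, 3.14].

### API

Orientations are given as a 3x3 rotation matrix whose columns are the frame's x, y, z axes.
In Python, from cell import arm gives the robot as it stands.
- The arm moves only by the tool arm_command, never from a script. Its argument "increments" is a list of rows, each a list of 3 entries, a list of its own where there are three numbers: the opening, from 0 (shut) to 1 (fully open), then the shift along the world's x, y, z in m, then the turn about the world's z in degrees. A call has 1 to 20 rows; each row shifts and turns the commanded pose from where the row before left it; what a row does not reach is not made up. A row lasts 1/12 s, in which the tool goes at most 41.7 mm and 7.16 degrees, less where a joint would pass 70% of its speed; a pose out of reach is approached as far as the arm can. A call with a gripper value outside its range is refused whole. The fingers move at their own pace and stop on an object; the grip force is fixed at half the most. Time passes only in rows, so rows that do not move let the fingers close. It gives the time, the measured TCP pose, the force and the opening at its end, in the units of the state.
- arm.sense(): the state, without advancing time (a new reading comes with each control period).
- arm.camera(name): name is "scene" or "top"; returns a dict with "frame" (480x640x3 uint8, blue, green, red), "camera_matrix" (3x3 intrinsics, pixels), "distortion" ([k1, k2, p1, p2, k3] as OpenCV has them; the pictures are not rectified), "R" (3x3) and "t" (3): a world point X has camera coordinates R X + t. Camera axes: x right, y down, z forward; pixel columns grow to the right and rows downward; lengths in m; the calibration is good to about 2 mm. A picture is of the moment at which its call begins. There is no depth.
- arm.job_done(): hands the job in, once; it reports no verdict.
The state is a dict: "clock": time; "q": joint angles; "qvel": joint speeds; "tau": joint torques, N m; "tool_pos": TCP position; "tcp_rot": TCP orientation; "ft_force": force on the tool from outside, world axes, zero at the start; "wrist_torque": the same for the moment, N m; "opening": finger opening in m.
Only numpy, scipy, OpenCV 4.12 (cv2) and the standard library are available. Lean on these libraries where they do the work, as an engineer would, in place of code of your own. Each camera call takes 0.05 s, during which the arm holds its last target.

## Working session

There is one attempt and no reset: what is moved stays moved. The work goes in short steps, Python scripts to look and compute and a tool call to move; the robot and the scene stay as the last step left them, time stands still between calls to the robot, and variables do not carry over. Pictures are saved under pics/ and viewed, and the job is handed in when it is done.

Besides the shell and the picture viewer there is one more tool, called after "Request:" by a JSON object that holds its "op" and its "data". arm_command: Moves the arm, as the interface text tells. Its arguments: {"type":"object","properties":{"increments":{"type":"array","items":{"type":"array"}}},"required":["increments"]}

```bash
mkdir -p pics; ls; python3 - <<'E'
from cell import arm
import cv2
s=arm.sense();print({k:(v if not hasattr(v,'round') else v) for k,v in s.items()})
for n in("scene","top"):
    c=arm.camera(n);cv2.imwrite(f"pics/{n}0.png",c["frame"]);print(n,c["camera_matrix"],c["distortion"],c["R"],c["t"])
E
```

```text
pics
{'clock': 0.0, 'q': array([-1.19048956,  0.61593443, -0.01259664,  1.42491179,  0.00809771,
        1.10337563, -0.04037825]), 'qvel': array([ 9.43270407e-05,  8.64577874e-04,  6.86910986e-04, -8.24904638e-05,
        5.26048777e-04,  1.75962120e-03,  7.70431799e-04]), 'tau': array([ 6.23337091e-04, -4.69218600e+01,  2.59306999e-01, -1.71030468e+01,
        9.92408604e-03,  9.77478776e-03, -8.39992225e-06]), 'tool_pos': array([0.25688991, 0.59625156, 0.23012404]), 'tcp_rot': array([[-9.18417193e-01,  3.95612063e-01, -9.77353019e-04],
       [ 3.95613267e-01,  9.18414093e-01, -2.38660899e-03],
       [-4.65565207e-05, -2.57855655e-03, -9.99996674e-01]]), 'ft_force': array([-0.46629267, -0.26091569,  0.31479191]), 'wrist_torque': array([-0.00592718,  0.00146355, -0.00461553]), 'opening': 0.08547763008946625}
scene [[508.42711992   0.         327.29761154]
 [  0.         508.42711992 240.63352481]
 [  0.           0.           1.        ]] [0.01544728 0.         0.         0.         0.        ] [[-0.65944482  0.751542   -0.01780866]
 [ 0.49866009  0.41957908 -0.75847974]
 [-0.56255724 -0.509056   -0.65145325]] [ 0.42349885 -0.19446409  1.37034668]
top [[589.64571786   0.         316.42981488]
 [  0.         589.64571786 248.92239549]
 [  0.           0.           1.        ]] [-0.11545685  0.          0.          0.          0.        ] [[ 0.02115061 -0.99956131 -0.02073247]
 [-0.99483227 -0.01898174 -0.09974191]
 [ 0.09930462  0.02273493 -0.99479732]] [-0.05932279  0.56603658  1.17633741]
```

View pics/scene0.png

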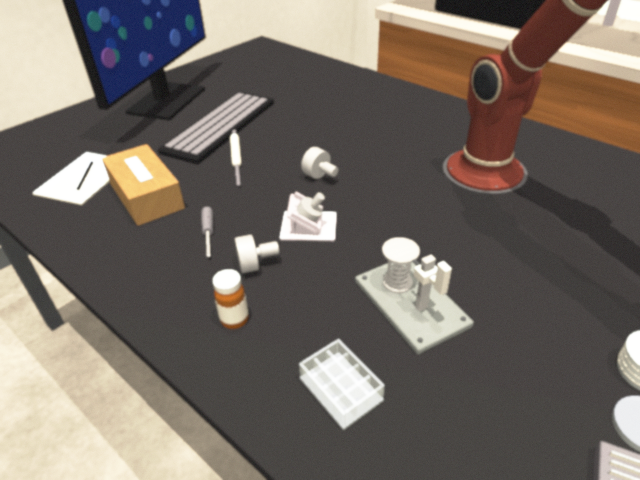

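View pics/top0.png

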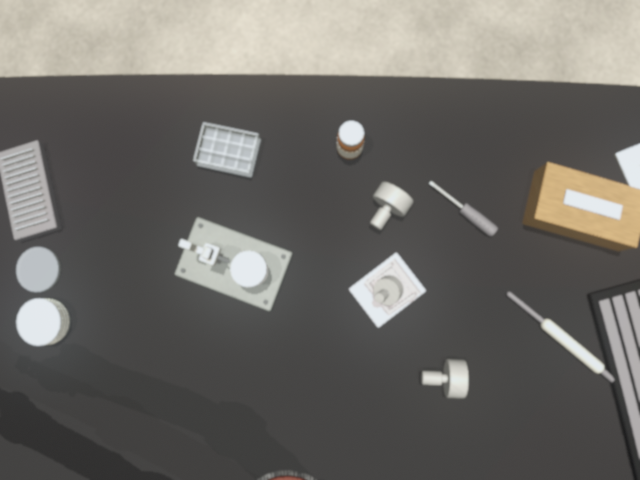

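```bash
python3 - <<'E'
import cv2,numpy as np
s=cv2.imread("pics/scene0.png");t=cv2.imread("pics/top0.png")
def crop(im,x0,y0,x1,y1,f):return cv2.resize(im[y0:y1,x0:x1],None,fx=f,fy=f,interpolation=cv2.INTER_CUBIC)
cv2.imwrite("pics/c1.png",crop(t,340,170,480,410,2.5*1) if 0 else crop(t,340,240,440,330,6))
cv2.imwrite("pics/c2.png",crop(s,265,180,355,250,8))
cv2.imwrite("pics/c3.png",crop(t,165,205,305,320,5))
cv2.imwrite("pics/c4.png",crop(s,345,225,480,355,4.5))
E
```

```text
(no output)
```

View pics/c1.png

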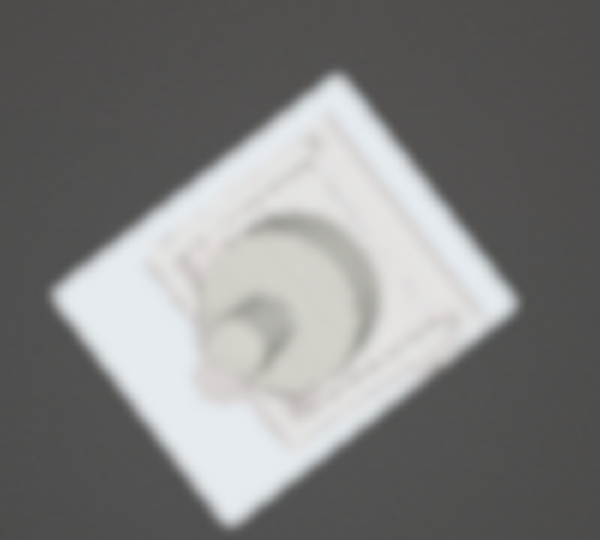

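View pics/c2.png

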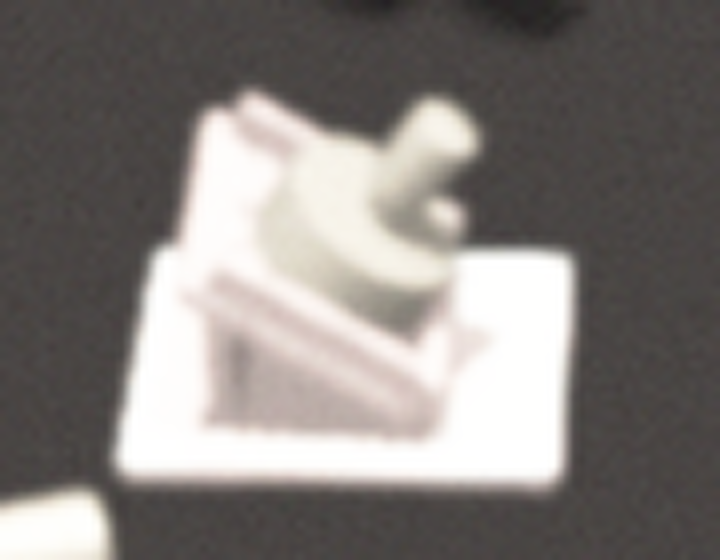

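View pics/c3.png

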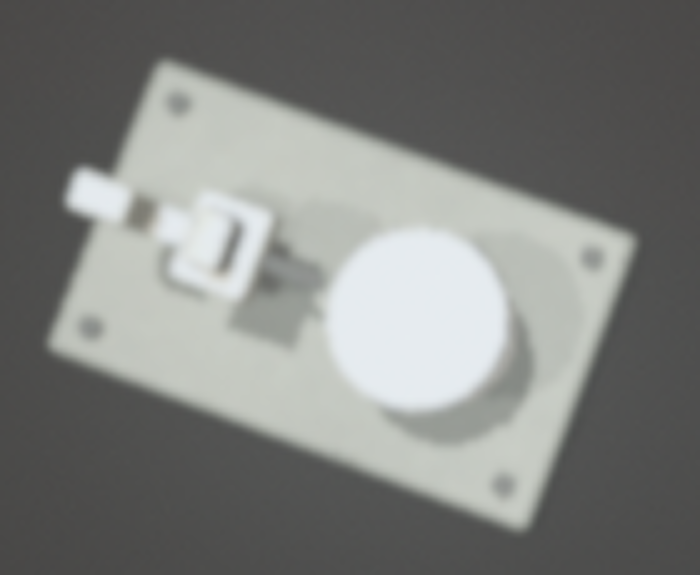

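View pics/c4.png

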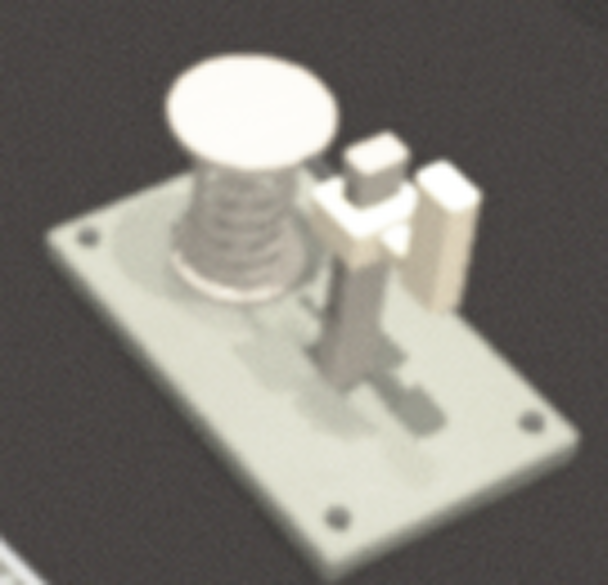

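```bash
cat > h.py <<'E'
import numpy as np,cv2,json
from cell import arm
def cams():
    return {n:arm.camera(n) for n in("scene","top")}
def ray(c,p):
    u=cv2.undistortPoints(np.array([[p]],float),c["camera_matrix"],np.array(c["distortion"]))[0,0]
    R=np.array(c["R"]);t=np.array(c["t"])
    d=R.T@np.array([u[0],u[1],1]);return -R.T@t,d/np.linalg.norm(d)
def onz(c,p,z):
    o,d=ray(c,p);return o+d*(z-o[2])/d[2]
def tri(cs,pt,ps):
    A=[];b=[]
    for n,p in(("top",pt),("scene",ps)):
        o,d=ray(cs[n],p);P=np.eye(3)-np.outer(d,d);A.append(P);b.append(P@o)
    x=np.linalg.lstsq(np.vstack(A),np.hstack(b),rcond=None)[0]
    res=[np.linalg.norm(A[i]@x-b[i])*1e3 for i in(0,1)]
    return x.round(4),np.round(res,1)
def proj(c,X):
    r,_=cv2.Rodrigues(np.array(c["R"]))
    return cv2.projectPoints(np.array(X,float).reshape(-1,3),r,np.array(c["t"]),c["camera_matrix"],np.array(c["distortion"]))[0].reshape(-1,2)
E
python3 - <<'E'
from h import *
cs=cams();t=cs["top"];s=cs["scene"]
P=[onz(t,p,.018) for p in[(198,217.4),(292,252),(270,311),(174.6,274.4)]]
for a in P:print(a.round(4))
print([np.linalg.norm(P[i]-P[(i+1)%4]).round(4) for i in range(4)])
print("plate top",onz(t,(248.4,268.6),.108),onz(s,(401,249.7),.108),tri(cs,(248.4,268.6),(401,249.7)))
print("tab",tri(cs,(184.4,244),(444.3,267.2)))
F=[onz(t,p,.006) for p in[(396.3,252),(426.7,290.5),(378.3,328),(348.7,288.7)]]
for a in F:print(a.round(4))
print([np.linalg.norm(F[i]-F[(i+1)%4]).round(4) for i in range(4)])
print("knobtop",tri(cs,(379.7,297.5),(320,195.6)))
E
```

```text
[0.6295 0.2011 0.018 ]
[0.5608 0.0025 0.018 ]
[0.4388 0.0445 0.018 ]
[0.5094 0.2454 0.018 ]
[np.float64(0.2102), np.float64(0.129), np.float64(0.2129), np.float64(0.1281)]
plate top [0.51893023 0.07914154 0.108     ] [0.52008118 0.08163902 0.108     ] (array([0.5187, 0.08  , 0.1061]), array([0.7, 0.7]))
tab (array([0.5586, 0.1922, 0.1583]), array([0.1, 0.1]))
[ 0.566  -0.2134  0.006 ]
[ 0.4873 -0.2771  0.006 ]
[ 0.4085 -0.1779  0.006 ]
[ 0.488  -0.1158  0.006 ]
[np.float64(0.1012), np.float64(0.1266), np.float64(0.1009), np.float64(0.1249)]
knobtop (array([ 0.4691, -0.1723,  0.0894]), array([0.7, 0.7]))
```

```bash
cat > ov.py <<'E'
from h import *
def circ(C,a,r,n=40):
    a=a/np.linalg.norm(a);u=np.cross(a,[1,0,0.1]);u/=np.linalg.norm(u);v=np.cross(a,u)
    th=np.linspace(0,2*np.pi,n);return C+r*(np.outer(np.cos(th),u)+np.outer(np.sin(th),v))
def weight(kc,a):
    return [circ(kc+a*(h-.048),a,r) for h,r in((0,.028),(.026,.028),(.034,.010),(.062,.010))]
def overlay(c,curves,box,f,fn):
    im=c["frame"];x0,y0,x1,y1=box
    im=cv2.resize(im[y0:y1,x0:x1],None,fx=f,fy=f,interpolation=cv2.INTER_CUBIC)
    for k,cu in enumerate(curves):
        p=((proj(c,cu)+.5-[x0,y0])*f-.5)
        cv2.polylines(im,[np.round(p).astype(np.int32)],False,[(0,0,255),(0,160,0),(255,0,0),(255,0,255),(0,200,255)][k%5],1)
    cv2.imwrite(fn,im)
E
python3 - <<'E'
from ov import *
cs=cams();d=np.array([-.623,.782,0]);s,c=np.sin(np.radians(35)),np.cos(np.radians(35))
a=s*d+c*np.array([0,0,1]);kc=np.array([.469,-.1723,.0894])-.014*a;print(kc)
W=weight(kc,a)
overlay(cs["top"],W,(340,240,440,330),6,"pics/o1.png")
overlay(cs["scene"],W,(265,180,355,250),8,"pics/o2.png")
E
python3 -c "
import cv2,numpy as np
a=cv2.imread('pics/o1.png');b=cv2.imread('pics/o2.png')
b=cv2.resize(b,None,fx=.55,fy=.55);a=cv2.resize(a,None,fx=.66,fy=.66);h=max(a.shape[0],b.shape[0])
o=np.zeros((h,a.shape[1]+b.shape[1],3),np.uint8);o[:a.shape[0],:a.shape[1]]=a;o[:b.shape[0],a.shape[1]:]=b;cv2.imwrite('pics/o12.png',o);print(o.shape)"
```

```text
[ 0.47400273 -0.17857951  0.07793187]
(356, 792, 3)
```

View pics/o12.png

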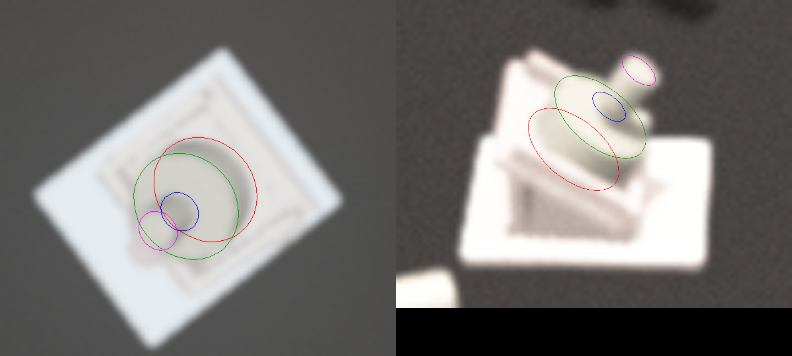

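Candidates for the weight, in top-view pixels:
- The piece on the white rest at (388,290).
- The piece lying on the bench at (390,205).
- The piece lying on the bench at (455,378).

The last two are visibly larger and lie flat. The one on the sloping rest is the smallest and leans 35°, so I choose that one. The close crop and model overlay agree: 56 mm disc, knob end at crop c1 (238,345).

Next I move towards it.

Request:
{"op": "arm_command", "data": {"increments": [[1, [0.0175, -0.0285, 0], 0], [1, [0.0175, -0.0285, 0], 0], [1, [0.0175, -0.0285, 0], 0], [1, [0.0175, -0.0285, 0], 0], [1, [0.0175, -0.0285, 0], 0], [1, [0.0175, -0.0285, 0], 0], [1, [0.0175, -0.0285, 0], 0], [1, [0.0175, -0.0285, 0], 0], [1, [0.0175, -0.0285, 0], 0], [1, [0.0175, -0.0285, 0], 0], [1, [0.0175, -0.0285, 0], 0], [1, [0.0175, -0.0285, 0], 0], [1, [0.0175, -0.0285, 0], 0], [1, [0.0175, -0.0285, 0], 0]]}}

```text
clock: 1.47
tool_pos: [0.5028, 0.1965, 0.2315]
tcp_rot: [[-0.918, 0.396, 0.0], [0.396, 0.918, 0.0], [-0.0, 0.0, -1.0]]
ft_force: [0.2, 1.1, 0.0]
opening: 0.0853
```

Request:
{"op": "arm_command", "data": {"increments": [[0.7, [-0.002, -0.029, 0], -4], [0.7, [-0.002, -0.029, 0], -4], [0.7, [-0.002, -0.029, 0], -4], [0.7, [-0.002, -0.029, 0], -4], [0.7, [-0.002, -0.029, 0], -4], [0.7, [-0.002, -0.029, 0], -4], [0.7, [-0.002, -0.029, 0], -4], [0.7, [-0.002, -0.029, 0], 0], [0.7, [-0.002, -0.029, 0], 0], [0.7, [-0.002, -0.029, -0.01], 0], [0.7, [-0.002, -0.029, -0.02], 0], [0.7, [-0.002, -0.029, -0.02], 0], [0.7, [-0.002, -0.028, -0.02], 0], [0.7, [0, 0, 0], 0], [0.7, [0, 0, 0], 0], [0.7, [0, 0, 0], 0]]}}

```text
clock: 2.8
tool_pos: [0.4766, -0.1774, 0.1615]
tcp_rot: [[-0.626, 0.78, 0.0], [0.78, 0.626, 0.001], [0.0, 0.001, -1.0]]
ft_force: [0.5, -0.5, -0.6]
opening: 0.0598
```

Request:
{"op": "arm_command", "data": {"increments": [[0.7, [-0.0026, -0.0014, -0.02], 0], [0.7, [0, 0, -0.02], 0], [0.7, [0, 0, -0.02], 0], [0.7, [0, 0, -0.015], 0], [0.7, [0, 0, -0.01], 0], [0.7, [0, 0, -0.008], 0], [0.7, [0, 0, -0.0045], 0], [0.7, [0, 0, 0], 0], [0.7, [0, 0, 0], 0]]}}

```text
clock: 3.55
tool_pos: [0.4741, -0.1794, 0.0643]
tcp_rot: [[-0.626, 0.78, 0.001], [0.78, 0.626, -0.0], [-0.001, 0.001, -1.0]]
ft_force: [0.2, 0.0, -0.0]
opening: 0.0601
```

```bash
python3 - <<'E'
from h import *
cs=cams()
a=cs["scene"]["frame"][150:260,240:380];b=cs["top"]["frame"][230:340,330:450]
cv2.imwrite("pics/g1.png",np.hstack([cv2.resize(a,(400,314)),cv2.resize(b,(343,314))]))
print(arm.sense()["tool_pos"],arm.sense()["ft_force"])
E
```

```text
[ 0.47419938 -0.17962294  0.06456887] [-0.14203096 -0.01200301  0.53225374]
```

View pics/g1.png

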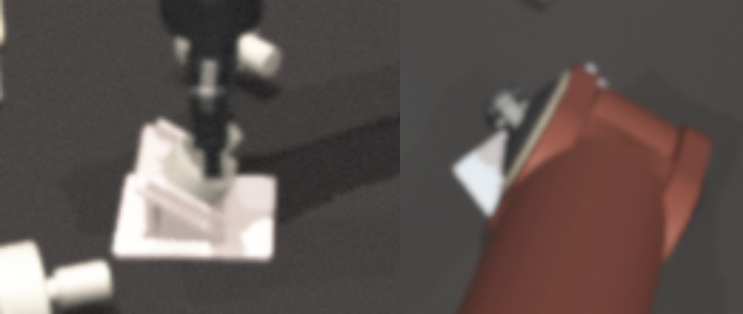

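The picture shows the near finger standing beside the knob, with the knob end peeping out at its right (235,135 in the crop). The weight is undisturbed. Now I close the gripper.

Request:
{"op": "arm_command", "data": {"increments": [[0, [0, 0, 0], 0], [0, [0, 0, 0], 0], [0, [0, 0, 0], 0], [0, [0, 0, 0], 0], [0, [0, 0, 0], 0], [0, [0, 0, 0], 0], [0, [0, 0, 0], 0], [0, [0, 0, 0], 0], [0, [0, 0, 0], 0], [0, [0, 0, 0], 0], [0, [0, 0, 0], 0], [0, [0, 0, 0], 0]]}}

```text
clock: 4.65
tool_pos: [0.4733, -0.1799, 0.0642]
tcp_rot: [[-0.625, 0.781, -0.0], [0.781, 0.625, -0.0], [-0.0, -0.0, -1.0]]
ft_force: [-1.8, -0.7, 5.0]
opening: 0.0182
```

Request:
{"op": "arm_command", "data": {"increments": [[0, [-0.0018, 0.0022, 0.0041], 0], [0, [-0.0018, 0.0022, 0.0041], 0], [0, [-0.0018, 0.0022, 0.0041], 0], [0, [-0.0018, 0.0022, 0.0041], 0], [0, [-0.0018, 0.0022, 0.0041], 0], [0, [-0.0018, 0.0022, 0.0041], 0], [0, [0, 0.003, 0.01], 0], [0, [0, 0.003, 0.015], 0], [0, [0, 0.003, 0.02], 0], [0, [0, 0.003, 0.02], 0], [0, [0, 0, 0.01], 0], [0, [0, 0, 0], 0], [0, [0, 0, 0], 0]]}}

```text
clock: 5.73
tool_pos: [0.4627, -0.1539, 0.164]
tcp_rot: [[-0.625, 0.78, 0.001], [0.78, 0.625, -0.0], [-0.001, 0.001, -1.0]]
ft_force: [-0.5, 0.2, -6.0]
opening: 0.0179
```

```bash
python3 - <<'E'
from h import *
cs=cams()
a=cs["scene"]["frame"][120:260,240:380]
cv2.imwrite("pics/g2.png",cv2.resize(a,(560,560),interpolation=cv2.INTER_CUBIC))
s=arm.sense();print(s["tool_pos"],s["ft_force"],s["wrist_torque"],s["opening"])
E
```

```text
[ 0.46171182 -0.15380574  0.162698  ] [ 0.67177862 -0.28028356 -6.21935335] [ 0.0987943   0.07867121 -0.04727187] 0.018242951198714236
```

View pics/g2.png

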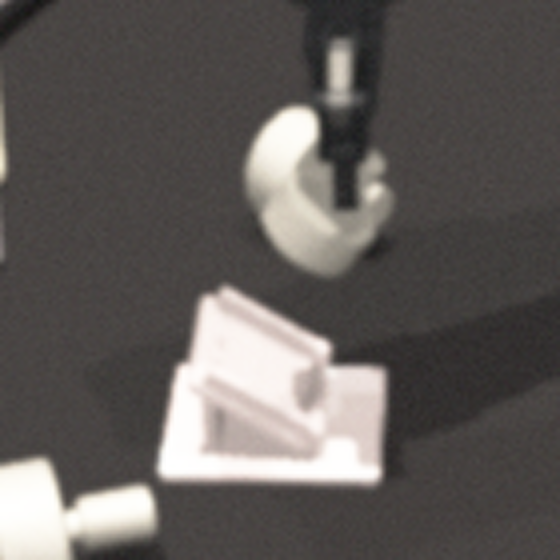

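The weight is held (about 6.2 N, opening 18 mm) at crop (320,200), but it now leans further than 35°. I'll estimate the lean with a model overlay.

```bash
python3 - <<'E'
from ov import *
c=arm.camera("scene");d=np.array([-.623,.782,0]);tp=arm.sense()["tool_pos"]
ims=[]
for ang in(45,55,65):
    s,k=np.sin(np.radians(ang)),np.cos(np.radians(ang))
    a=s*d+k*np.array([0,0,1]);kc=tp+[0,0,.014]+ .0*d
    overlay(c,weight(kc,a),(285,125,355,205),5,"pics/x.png");ims.append(cv2.resize(cv2.imread("pics/x.png"),(266,304)))
cv2.imwrite("pics/g3.png",np.hstack(ims))
E
```

```text
(no output)
```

View pics/g3.png

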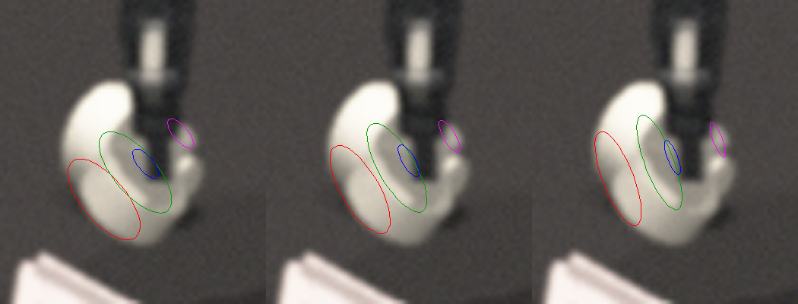

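```bash
python3 - <<'E'
from ov import *
c=cams();a=c["scene"]["frame"][130:200,285:355];b=c["top"]["frame"][230:340,310:430]
cv2.imwrite("pics/g4.png",np.hstack([cv2.resize(a,(400,400),interpolation=cv2.INTER_CUBIC),cv2.resize(b,(400,400),interpolation=cv2.INTER_CUBIC)]))
E
```

```text
(no output)
```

View pics/g4.png

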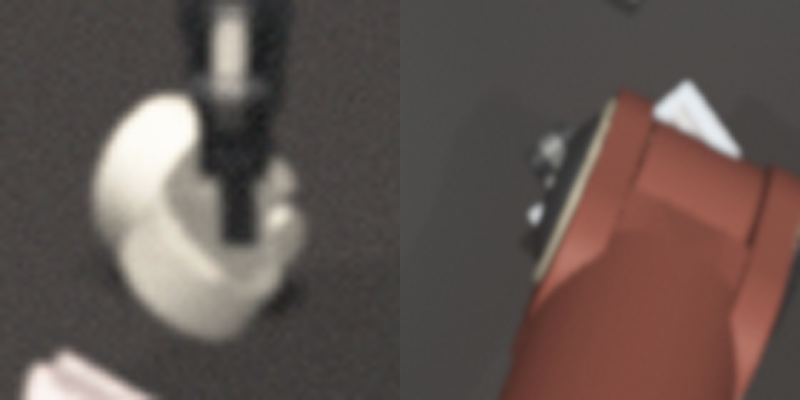

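Request:
{"op": "arm_command", "data": {"increments": [[0, [0.003, 0.008, 0], -5], [0, [0.003, 0.008, 0], -5], [0, [0.003, 0.008, 0], -5], [0, [0.003, 0.008, 0], -5], [0, [0.003, 0.008, 0], -5], [0, [0.003, 0.008, 0], -5], [0, [0.003, 0.008, 0], -5], [0, [0.003, 0.008, 0], -5], [0, [0.003, 0.008, 0], -5], [0, [0.003, 0.008, 0], -5], [0, [0.003, 0.008, 0], -5], [0, [0.003, 0.008, 0], -5], [0, [0, 0, 0], 0], [0, [0, 0, 0], 0]]}}

```text
clock: 7.15
tool_pos: [0.4986, -0.0577, 0.1628]
tcp_rot: [[0.36, 0.933, -0.001], [0.933, -0.36, -0.0], [-0.001, -0.001, -1.0]]
ft_force: [0.1, 0.2, -6.7]
opening: 0.0183
```

```bash
python3 - <<'E'
from ov import *
c=cams();s=arm.sense();print(s["tool_pos"],s["tcp_rot"])
p=proj(c["scene"],s["tool_pos"])[0];q=proj(c["top"],s["tool_pos"])[0];print(p,q)
def cr(im,p,h):
    x,y=int(p[0]),int(p[1]);return cv2.resize(im[max(0,y-h):y+h,x-h:x+h],(400,400),interpolation=cv2.INTER_CUBIC)
cv2.imwrite("pics/g5.png",np.hstack([cr(c["scene"]["frame"],p,35),cr(c["top"]["frame"],q,50)]))
E
```

```text
[ 0.49831961 -0.05904342  0.16313702] [[ 3.62447739e-01  9.32003743e-01 -8.11815176e-04]
 [ 9.32003696e-01 -3.62448254e-01 -6.11902646e-04]
 [-8.64536550e-04 -5.34832014e-04 -9.99999483e-01]]
[351.17633573 193.2421837 ] [320.23244946 279.52284024]
```

View pics/g5.png

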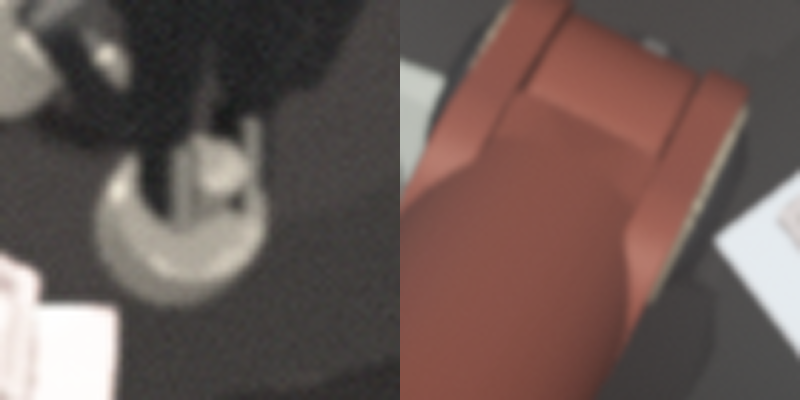

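```bash
python3 - <<'E'
from ov import *
c=arm.camera("scene");s=arm.sense();tp=s["tool_pos"];d=s["tcp_rot"][:,0]
ims=[]
for ang in(35,45,55,65):
    a=np.sin(np.radians(ang))*d+np.cos(np.radians(ang))*np.array([0,0,1])
    kc=tp+[0,0,.014]
    overlay(c,weight(kc,a),(320,160,380,220),6,"pics/x.png");ims.append(cv2.imread("pics/x.png"))
cv2.imwrite("pics/g6.png",cv2.resize(np.vstack([np.hstack(ims[:2]),np.hstack(ims[2:])]),(600,600)))
E
```

```text
(no output)
```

View pics/g6.png

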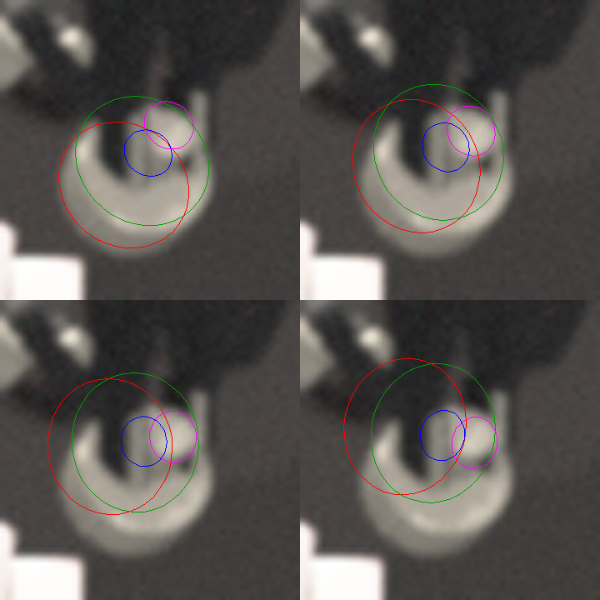

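The overlay at 35° fits: knob end at (172,133) and disc low edge at (135,255) in the 35° panel, about 3 mm lower than the model. The jaws only turn about vertical, so I'll set the disc's low edge on free bench and lever the weight upright there.

Request:
{"op": "arm_command", "data": {"increments": [[0, [0, 0, -0.03], 0], [0, [0, 0, -0.03], 0], [0, [0, 0, -0.03], 0], [0, [0, 0, -0.015], 0], [0, [0, 0, -0.006], 0], [0, [0, 0, -0.003], 0], [0, [0, 0, -0.003], 0], [0, [0, 0, 0], 0], [0, [0, 0, 0], 0]]}}

```text
clock: 8.05
tool_pos: [0.4997, -0.0585, 0.0474]
tcp_rot: [[0.363, 0.932, 0.002], [0.932, -0.363, -0.0], [0.001, 0.002, -1.0]]
ft_force: [0.6, -0.3, -6.1]
opening: 0.0181
```

Request:
{"op": "arm_command", "data": {"increments": [[0, [0, 0, -0.003], 0], [0, [0, 0, -0.0015], 0], [0, [0, 0, -0.0015], 0], [0, [0, 0, 0], 0]]}}

```text
clock: 8.38
tool_pos: [0.499, -0.0582, 0.0404]
tcp_rot: [[0.363, 0.932, 0.0], [0.932, -0.363, 0.0], [0.0, 0.0, -1.0]]
ft_force: [0.6, -0.3, -5.9]
opening: 0.0183
```

Request:
{"op": "arm_command", "data": {"increments": [[0, [0, 0, -0.002], 0], [0, [0, 0, -0.001], 0], [0, [0, 0, 0], 0]]}}

```text
clock: 8.63
tool_pos: [0.4994, -0.0581, 0.0394]
tcp_rot: [[0.364, 0.932, 0.002], [0.932, -0.364, 0.002], [0.002, 0.001, -1.0]]
ft_force: [-2.7, 0.8, 11.0]
opening: 0.0178
```

Request:
{"op": "arm_command", "data": {"increments": [[0, [-0.0009, -0.0022, 0], 0], [0, [-0.0009, -0.0022, 0], 0], [0, [-0.0009, -0.0022, -0.0003], 0], [0, [-0.0009, -0.0022, 0], 0], [0, [-0.0009, -0.0022, -0.0003], 0], [0, [0, 0, 0], 0]]}}

```text
clock: 9.13
tool_pos: [0.4969, -0.0654, 0.039]
tcp_rot: [[0.361, 0.933, 0.005], [0.933, -0.361, 0.006], [0.008, 0.002, -1.0]]
ft_force: [0.2, 6.7, 10.4]
opening: 0.0179
```

```bash
cat > look.py <<'E'
from ov import *
import sys
c=arm.camera("scene");s=arm.sense();print(s["tool_pos"].round(4),s["ft_force"].round(1),s["wrist_torque"].round(3),s["opening"])
tp=s["tool_pos"];p=proj(c,tp)[0].astype(int)
x,y=p
cv2.imwrite(sys.argv[1],cv2.resize(c["frame"][y-35:y+35,x-35:x+35],(500,500),interpolation=cv2.INTER_CUBIC))
E
python3 look.py pics/g7.png
```

```text
[ 0.4969 -0.0653  0.039 ] [1.4 6.9 9.7] [ 1.952 -0.116 -0.034] 0.017748177411883826
```

View pics/g7.png

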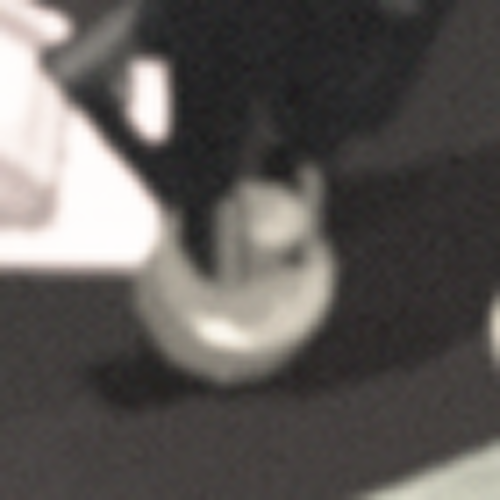

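Request:
{"op": "arm_command", "data": {"increments": [[0, [0, 0, 0.006], 0], [0, [0, 0, 0.005], 0], [0, [0.006, 0.014, 0], 0], [0, [0.006, 0.014, 0], 0], [0, [0.003, 0.008, 0], 0], [0, [0, 0, -0.005], 0], [0, [0, 0, -0.004], 0], [0, [0, 0, -0.002], 0], [0, [0, 0, 0], 0], [0, [0, 0, 0], 0]]}}

```text
clock: 10.02
tool_pos: [0.5097, -0.0332, 0.0389]
tcp_rot: [[0.364, 0.931, 0.002], [0.931, -0.364, 0.003], [0.003, 0.001, -1.0]]
ft_force: [-2.3, 4.3, 14.5]
opening: 0.018
```

Request:
{"op": "arm_command", "data": {"increments": [[0, [-0.0009, -0.0022, -0.0002], 0], [0, [-0.0009, -0.0022, -0.0002], 0], [0, [-0.0009, -0.0022, -0.0003], 0], [0, [-0.0009, -0.0022, -0.0003], 0], [0, [-0.0009, -0.0022, -0.0004], 0], [0, [-0.0009, -0.0022, -0.0004], 0], [0, [0, 0, 0], 0]]}}

```text
clock: 10.6
tool_pos: [0.5058, -0.0449, 0.0367]
tcp_rot: [[0.364, 0.932, 0.004], [0.932, -0.364, 0.004], [0.005, 0.002, -1.0]]
ft_force: [1.0, 5.1, 7.9]
opening: 0.0181
```

```bash
python3 look.py pics/g8.png
```

```text
[ 0.5059 -0.0448  0.0367] [0.3 5.9 8. ] [ 1.777 -0.328  0.035] 0.017780744924078187
```

View pics/g8.png

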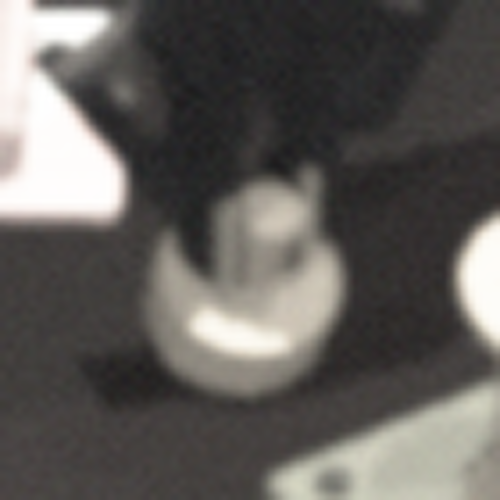

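The weight is uprighting: the knob end has moved to (278,205) and more of the disc's side shows. I'll continue.

Request:
{"op": "arm_command", "data": {"increments": [[0, [-0.0009, -0.0022, -0.0008], 0], [0, [-0.0009, -0.0022, -0.0008], 0], [0, [-0.0009, -0.0022, -0.0009], 0], [0, [-0.0009, -0.0022, -0.0009], 0], [0, [-0.0009, -0.0022, -0.001], 0], [0, [-0.0009, -0.0022, -0.001], 0], [0, [0, 0, 0], 0]]}}

```text
clock: 11.23
tool_pos: [0.5008, -0.059, 0.0309]
tcp_rot: [[0.364, 0.931, 0.005], [0.931, -0.364, 0.003], [0.004, 0.004, -1.0]]
ft_force: [1.7, 5.1, 4.6]
opening: 0.0181
```

```bash
python3 look.py pics/g9.png
```

```text
[ 0.5009 -0.0589  0.031 ] [2.4 5.3 4.7] [ 1.513 -0.618  0.017] 0.018479059977521257
```

View pics/g9.png

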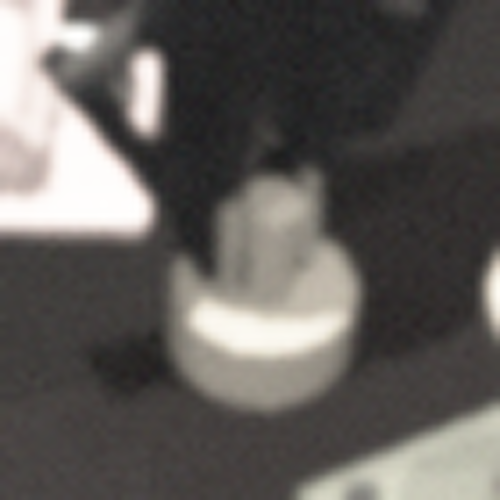

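Almost upright now. I'll release it to settle flat on the bench, then regrasp squarely.

Request:
{"op": "arm_command", "data": {"increments": [[0.5, [0, 0, 0], 0], [0.5, [0, 0, 0], 0], [0.5, [0, 0, 0], 0], [0.5, [0, 0, 0], 0], [0.5, [0, 0, 0.005], 0], [0.5, [0, 0, 0], 0], [0.5, [0, 0, 0], 0]]}}

```text
clock: 11.87
tool_pos: [0.4986, -0.0599, 0.0349]
tcp_rot: [[0.364, 0.932, 0.001], [0.932, -0.364, -0.0], [-0.0, 0.001, -1.0]]
ft_force: [-0.4, -0.1, 0.2]
opening: 0.0428
```

```bash
python3 look.py pics/g10.png; python3 - <<'E'
from ov import *
c=arm.camera("scene");s=arm.sense();tp=s["tool_pos"]
kc=np.array([tp[0],tp[1],.048])
overlay(c,weight(kc,np.array([0,0,1.])),(320,170,390,240),7,"pics/g11.png")
E
```

```text
[ 0.4985 -0.0598  0.0347] [-0.2 -0.5  0.1] [0.043 0.001 0.057] 0.04272466742988598
```

View pics/g11.png

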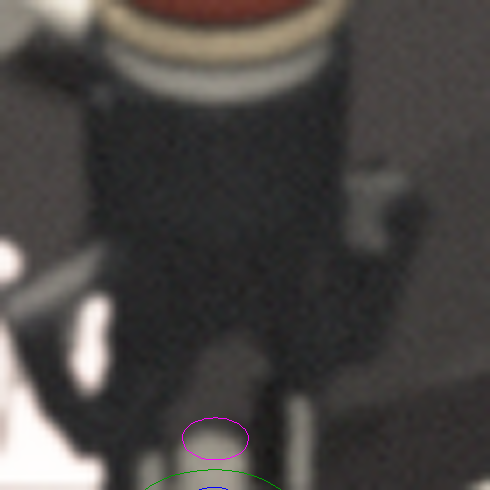

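```bash
python3 - <<'E'
from ov import *
c=arm.camera("scene");s=arm.sense();tp=s["tool_pos"]
kc=np.array([tp[0],tp[1],.048])
overlay(c,weight(kc,np.array([0,0,1.])),(320,205,390,275),7,"pics/g12.png")
E
```

```text
(no output)
```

View pics/g12.png

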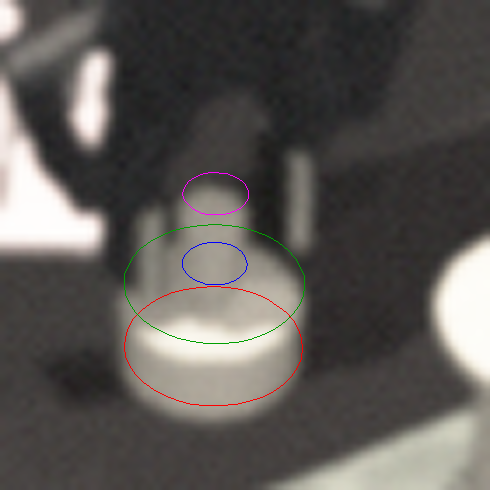

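```bash
python3 - <<'E'
from h import *
c=arm.camera("scene");s=arm.sense();tp=s["tool_pos"]
d=s["tcp_rot"][:,0]
for k in(0,.003,.005,.007):
  for l in (0,.003):
    X=np.array([tp[0],tp[1],0])+d*k+s["tcp_rot"][:,1]*l
    print(k,l,((proj(c,X)[0]-[320,205])*7).round(1))
E
```

```text
0 0 [209.9 341.8]
0 0.003 [201.6 344.9]
0.003 0 [214.6 347.4]
0.003 0.003 [206.3 350.5]
0.005 0 [217.7 351.2]
0.005 0.003 [209.4 354.3]
0.007 0 [220.9 355. ]
0.007 0.003 [212.5 358.1]
```

Request:
{"op": "arm_command", "data": {"increments": [[0.5, [0.0013, 0.0033, 0], 0], [0.5, [0, 0, 0], 0], [0, [0, 0, 0], 0], [0, [0, 0, 0], 0], [0, [0, 0, 0], 0], [0, [0, 0, 0], 0], [0, [0, 0, 0], 0], [0, [0, 0, 0], 0], [0, [0, 0, 0], 0], [0, [0, 0, 0], 0]]}}

```text
clock: 12.9
tool_pos: [0.5012, -0.0568, 0.035]
tcp_rot: [[0.364, 0.932, 0.003], [0.932, -0.364, -0.001], [0.0, 0.003, -1.0]]
ft_force: [4.2, -1.1, -0.2]
opening: 0.0181
```

Request:
{"op": "arm_command", "data": {"increments": [[0, [0, 0, 0.005], 0], [0, [0, 0, 0.01], 0], [0, [0, 0, 0.02], 0], [0, [0, 0, 0.03], 0], [0, [0, 0, 0.03], 0], [0, [0, 0, 0.03], 0], [0, [0, 0, 0.02], 0], [0, [0, 0, 0], 0], [0, [0, 0, 0], 0]]}}

```text
clock: 13.65
tool_pos: [0.4978, -0.0557, 0.1793]
tcp_rot: [[0.363, 0.932, -0.003], [0.932, -0.363, 0.001], [0.0, -0.003, -1.0]]
ft_force: [-0.3, 1.1, -6.2]
opening: 0.0183
```

```bash
python3 - <<'E'
from ov import *
c=arm.camera("scene");s=arm.sense();tp=s["tool_pos"];print(tp,s["tcp_rot"][:,1],s["ft_force"],s["opening"])
kc=np.array([tp[0],tp[1],tp[2]+.0133])
p=proj(c,tp)[0].astype(int)
overlay(c,weight(kc,np.array([0,0,1.])),(p[0]-35,p[1]-35,p[0]+35,p[1]+35),7,"pics/g13.png")
E
```

```text
[ 0.49708195 -0.05540113  0.17807603] [ 0.93176255 -0.36302238 -0.00577054] [-0.98115827 -0.37535422 -6.70926596] 0.01824925325159294
```

View pics/g13.png

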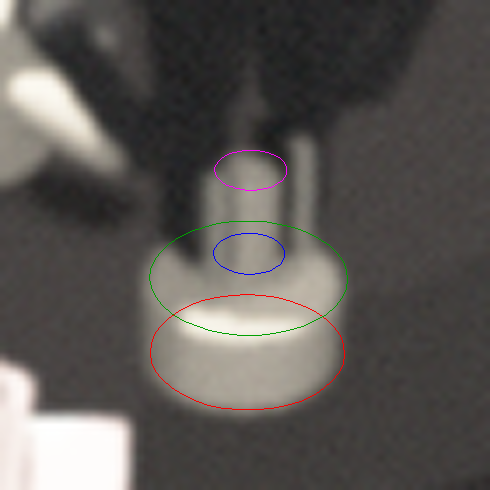

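Request:
{"op": "arm_command", "data": {"increments": [[0, [0.0027, 0.012, 0], 1], [0, [0.0027, 0.018, 0], 1], [0, [0.0027, 0.018, 0], 0], [0, [0.0027, 0.018, 0], 0], [0, [0.0027, 0.018, 0], 0], [0, [0.0027, 0.018, 0], 0], [0, [0.0027, 0.018, 0], 0], [0, [0.0022, 0.0145, 0], 0], [0, [0, 0, 0], 0], [0, [0, 0, 0], 0], [0, [0, 0, -0.01], 0], [0, [0, 0, -0.008], 0], [0, [0, 0, 0], 0], [0, [0, 0, 0], 0]]}}

```text
clock: 14.87
tool_pos: [0.5198, 0.0773, 0.1604]
tcp_rot: [[0.332, 0.943, -0.003], [0.943, -0.332, -0.001], [-0.002, -0.003, -1.0]]
ft_force: [0.4, -0.2, -6.6]
opening: 0.0182
```

```bash
cat > pl.py <<'E'
from ov import *
import sys
c=arm.camera("scene");s=arm.sense();tp=s["tool_pos"];print(tp.round(4),s["tcp_rot"][:,1].round(3),s["ft_force"].round(1))
kc=np.array([tp[0],tp[1],tp[2]+.0133]);Z=np.array([0,0,1.])
overlay(c,weight(kc,Z)+[circ(np.array([.519,.079,.108]),Z,.035)],(365,190,465,310),6,sys.argv[1])
c2=arm.camera("top");cv2.imwrite("pics/top_"+sys.argv[1][5:],c2["frame"])
E
python3 pl.py pics/p1.png
```

```text
[0.5205 0.0774 0.161 ] [ 0.943 -0.332 -0.001] [ 0.5  0.6 -6.3]
```

View pics/p1.png

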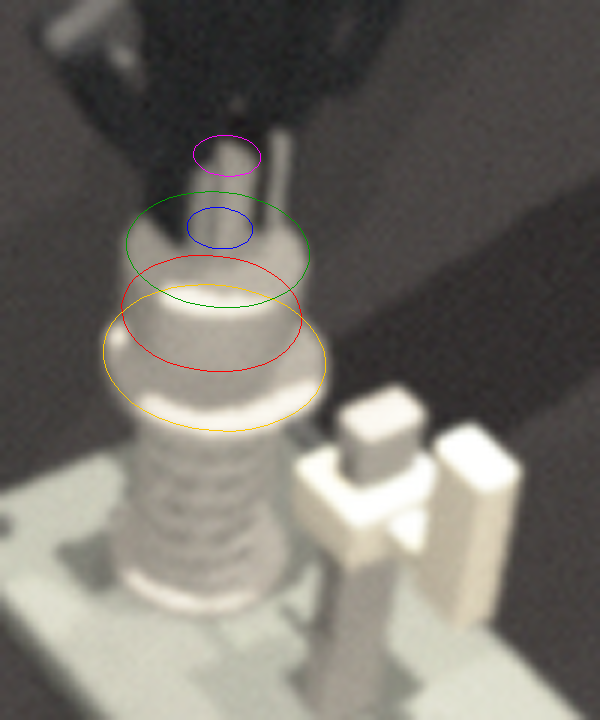

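Request:
{"op": "arm_command", "data": {"increments": [[0, [-0.001, 0.001, 0], 0], [0, [0, 0, -0.004], 0], [0, [0, 0, -0.004], 0], [0, [0, 0, -0.004], 0], [0, [0, 0, -0.002], 0], [0, [0, 0, -0.002], 0], [0, [0, 0, -0.002], 0], [0, [0, 0, -0.002], 0], [0, [0, 0, 0], 0]]}}

```text
clock: 15.72
tool_pos: [0.5199, 0.0791, 0.1414]
tcp_rot: [[0.331, 0.944, -0.0], [0.944, -0.331, -0.0], [-0.0, -0.0, -1.0]]
ft_force: [-1.1, 0.9, -5.3]
opening: 0.0187
```

Request:
{"op": "arm_command", "data": {"increments": [[0, [0, 0, -0.002], 0], [0, [0, 0, -0.002], 0], [0, [0, 0, -0.002], 0], [0, [0, 0, -0.002], 0], [0, [0, 0, 0], 0], [0, [0, 0, 0], 0]]}}

```text
clock: 16.22
tool_pos: [0.52, 0.0791, 0.1337]
tcp_rot: [[0.331, 0.944, 0.0], [0.944, -0.331, 0.0], [0.0, 0.0, -1.0]]
ft_force: [-1.1, 0.4, -2.7]
opening: 0.0181
```

Request:
{"op": "arm_command", "data": {"increments": [[0, [0, 0, -0.002], 0], [0, [0, 0, -0.002], 0], [0, [0, 0, -0.002], 0], [0, [0, 0, -0.002], 0], [0, [0, 0, -0.001], 0], [0, [0, 0, 0], 0], [0, [0, 0, 0], 0], [0, [0, 0, 0], 0]]}}

```text
clock: 16.88
tool_pos: [0.52, 0.0791, 0.1248]
tcp_rot: [[0.331, 0.944, 0.0], [0.944, -0.331, 0.0], [0.0, 0.0, -1.0]]
ft_force: [-0.4, -0.9, -1.4]
opening: 0.018
```

```bash
python3 pl.py pics/p2.png
```

```text
[0.52   0.0791 0.1248] [ 0.944 -0.331  0.   ] [ 0.1  0.9 -0.8]
```

View pics/p2.png

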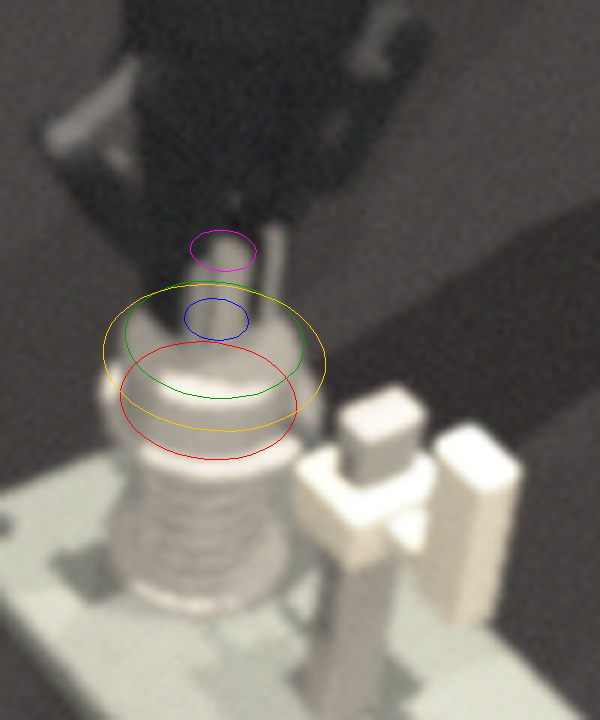

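Request:
{"op": "arm_command", "data": {"increments": [[0, [0, 0, -0.0015], 0], [0, [0, 0, -0.0015], 0], [0, [0, 0, 0], 0], [0, [0, 0, 0], 0], [0, [0, 0, 0], 0]]}}

```text
clock: 17.4
tool_pos: [0.52, 0.0791, 0.1217]
tcp_rot: [[0.331, 0.944, 0.0], [0.944, -0.331, 0.0], [0.0, 0.0, -1.0]]
ft_force: [-0.4, -1.0, 0.5]
opening: 0.0184
```

```bash
python3 pl.py pics/p3.png
```

```text
[0.52   0.0791 0.1217] [ 0.944 -0.331  0.   ] [ 0.4 -0.2  1. ]
```

Request:
{"op": "arm_command", "data": {"increments": [[0.5, [0, 0, 0], 0], [0.5, [0, 0, 0], 0], [0.5, [0, 0, 0], 0], [0.5, [0, 0, 0], 0], [0.5, [0, 0, 0], 0], [0.5, [0, 0, 0.005], 0], [0.5, [0, 0, 0.01], 0], [0.5, [0, 0, 0.02], 0], [0.5, [0, 0, 0.03], 0], [0.5, [0, 0, 0.03], 0], [0.5, [0, 0, 0.02], 0], [0.5, [-0.01, -0.03, 0], 0], [0.5, [-0.013, -0.036, 0], 0], [0.5, [-0.013, -0.036, 0], 0], [0.5, [-0.013, -0.036, 0], 0], [0.5, [0, -0.03, 0], 0], [0.5, [0, 0, 0], 0]]}}

```text
clock: 18.92
tool_pos: [0.4695, -0.0971, 0.2387]
tcp_rot: [[0.342, 0.94, 0.003], [0.94, -0.342, -0.005], [-0.003, 0.005, -1.0]]
ft_force: [0.1, 0.8, 1.2]
opening: 0.0427
```

```bash
python3 - <<'E'
from ov import *
c=cams();print(arm.sense()["tool_pos"])
cv2.imwrite("pics/q1.png",cv2.resize(c["top"]["frame"][205:325,160:310],(800,640),interpolation=cv2.INTER_CUBIC)[:600])
cv2.imwrite("pics/q2.png",cv2.resize(c["scene"]["frame"][215:315,365:465],(600,600),interpolation=cv2.INTER_CUBIC))
E
```

```text
[ 0.47084249 -0.09025797  0.23764277]
```

View pics/q1.png

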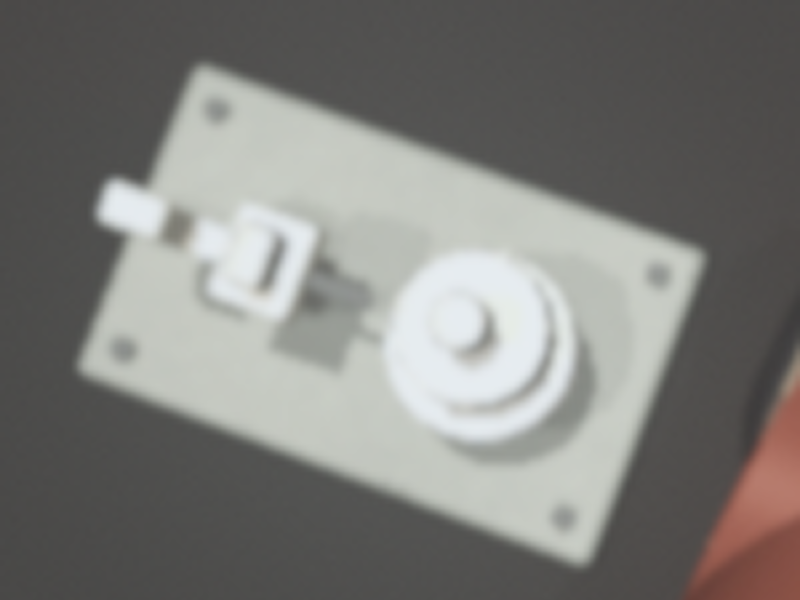

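View pics/q2.png

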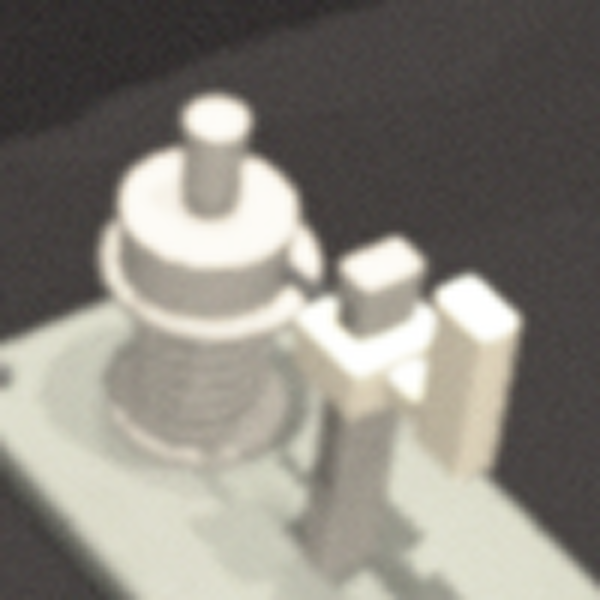

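```bash
python3 - <<'E'
from ov import *
cs=cams();t=cs["top"];s=cs["scene"]
print("plate",onz(t,(250,269.7),.086)[:2]);print("disc",onz(t,(247.6,266.5),.112)[:2],onz(s,(400,249.7),.112)[:2]);print("knob",onz(t,(246.3,265.4),.148)[:2],onz(s,(401.2,234.7),.148)[:2])
print(tri(cs,(246.3,265.4),(401.2,234.7)),tri(cs,(247.6,266.5),(400,249.7)))
Z=np.array([0,0,1.]);k=np.array([.519,.080,.086+.048])
C=weight(k,Z)+[circ(np.array([.519,.079,.086]),Z,.035)]
overlay(t,C,(210,230,280,300),6,"pics/x1.png");overlay(s,C,(365,215,435,285),6,"pics/x2.png")
cv2.imwrite("pics/q3.png",cv2.resize(np.hstack([cv2.imread("pics/x1.png"),cv2.imread("pics/x2.png")]),(800,400)))
E
```

```text
plate [0.51825925 0.0789876 ]
disc [0.52263968 0.08024478] [0.52518274 0.08255472]
knob [0.52218949 0.07768557] [0.52456848 0.08151569]
(array([0.5219, 0.0789, 0.1449]), array([0.9, 0.9])) (array([0.5227, 0.0808, 0.1093]), array([0.2, 0.2]))
```

View pics/q3.png

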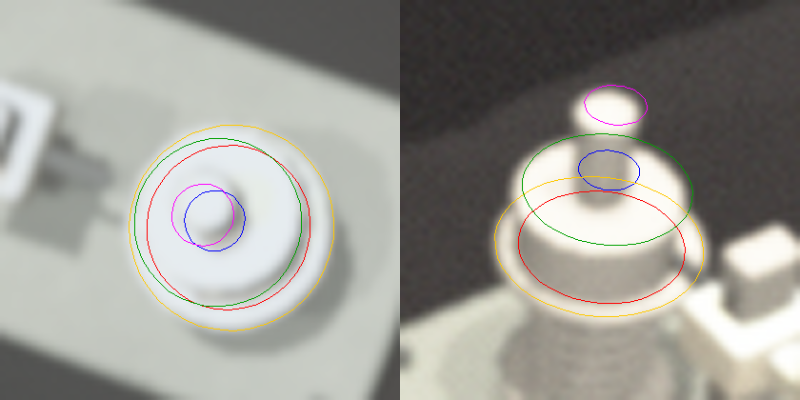

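The weight stands upright on the plate, but the top view shows it about 4 mm off centre towards +x: disc rim to plate rim is 0 px at the top of the picture and 35 px at the bottom. There is plenty of time, so I'll centre it by reclosing the jaws a few millimetres towards -x.

Request:
{"op": "arm_command", "data": {"increments": [[0.5, [0.006, 0.024, 0], 0], [0.5, [0.008, 0.029, 0], 0], [0.5, [0.008, 0.029, 0], 0], [0.5, [0.008, 0.029, 0], 0], [0.5, [0.008, 0.029, 0], 0], [0.5, [0.0077, 0.0285, 0], 0], [0.5, [0, 0, 0], 0], [0.5, [0, 0, 0], 0], [0.5, [0, 0, 0], 0]]}}

```text
clock: 19.87
tool_pos: [0.5161, 0.0805, 0.2364]
tcp_rot: [[0.328, 0.945, -0.001], [0.945, -0.328, -0.0], [-0.001, -0.001, -1.0]]
ft_force: [0.7, -1.1, -0.7]
opening: 0.0426
```

Request:
{"op": "arm_command", "data": {"increments": [[0.5, [0, -0.001, -0.03], 0], [0.5, [0, 0, -0.03], 0], [0.5, [0, 0, -0.025], 0], [0.5, [0, 0, -0.015], 0], [0.5, [0, 0, -0.01], 0], [0.5, [0, 0, -0.004], 0], [0.5, [0, 0, 0], 0], [0.5, [0, 0, 0], 0], [0.4, [0, 0, 0], 0], [0.35, [0, 0, 0], 0], [0.32, [0, 0, 0], 0], [0.29, [0, 0, 0], 0], [0.27, [0, 0, 0], 0], [0.25, [0, 0, 0], 0], [0.24, [0, 0, 0], 0], [0.23, [0, 0, 0], 0], [0.22, [0, 0, 0], 0], [0.2, [0, 0, 0], 0], [0, [0, 0, 0], 0], [0, [0, 0, 0], 0]]}}

```text
clock: 21.53
tool_pos: [0.5169, 0.0786, 0.1227]
tcp_rot: [[0.331, 0.944, 0.001], [0.944, -0.331, -0.0], [0.0, 0.001, -1.0]]
ft_force: [3.6, -1.4, 1.4]
opening: 0.0181
```

```bash
python3 pl.py pics/p4.png
```

```text
[0.5168 0.0786 0.1227] [ 0.944 -0.331  0.001] [ 3.2 -1.1  0.5]
```

View pics/p4.png

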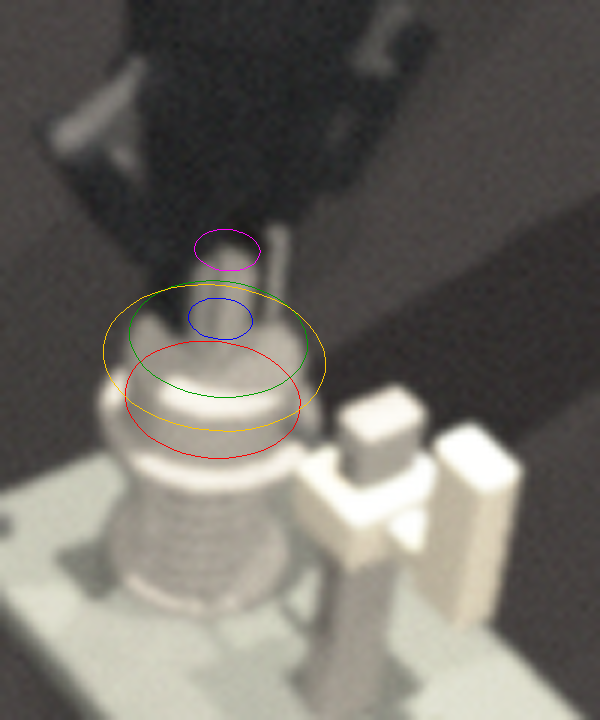

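Request:
{"op": "arm_command", "data": {"increments": [[0.5, [0, 0, 0], 0], [0.5, [0, 0, 0], 0], [0.5, [0, 0, 0], 0], [0.5, [0, 0, 0], 0], [0.5, [0, 0, 0], 0], [0.5, [0, 0, 0.005], 0], [0.5, [0, 0, 0.01], 0], [0.5, [0, 0, 0.02], 0], [0.5, [0, 0, 0.03], 0], [0.5, [0, 0, 0.03], 0], [0.5, [0, 0, 0.02], 0], [0.5, [-0.008, -0.03, 0], 0], [0.5, [-0.01, -0.036, 0], 0], [0.5, [-0.01, -0.036, 0], 0], [0.5, [-0.01, -0.036, 0], 0], [0.5, [0, -0.03, 0], 0], [0.5, [0, 0, 0], 0]]}}

```text
clock: 23.05
tool_pos: [0.4772, -0.0977, 0.2397]
tcp_rot: [[0.342, 0.94, 0.003], [0.94, -0.342, -0.005], [-0.004, 0.004, -1.0]]
ft_force: [-0.4, -1.0, 0.1]
opening: 0.0424
```

```bash
cat > chk.py <<'E'
from ov import *
import sys
cs=cams();t=cs["top"];s=cs["scene"];zp=float(sys.argv[2])
Z=np.array([0,0,1.]);k=np.array([.519,.079,zp+.048])
C=weight(k,Z)+[circ(np.array([.519,.079,zp]),Z,.035)]
overlay(t,C,(210,230,280,300),6,"pics/x1.png");overlay(s,C,(365,215,435,285),6,"pics/x2.png")
cv2.imwrite(sys.argv[1],cv2.resize(np.hstack([cv2.imread("pics/x1.png"),cv2.imread("pics/x2.png")]),(800,400)))
for n,b in(("top",(210,230,280,300)),("scene",(365,215,435,285))):
    cv2.imwrite(sys.argv[1][:-4]+n+".png",cv2.resize(cs[n]["frame"][b[1]:b[3],b[0]:b[2]],(700,560 if 0 else 600)))
E
python3 chk.py pics/q4.png .086
```

```text
(no output)
```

View pics/q4.png

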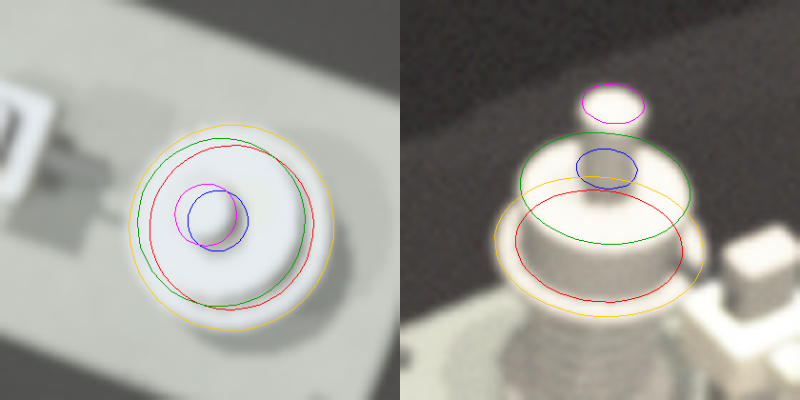

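View pics/q4top.png

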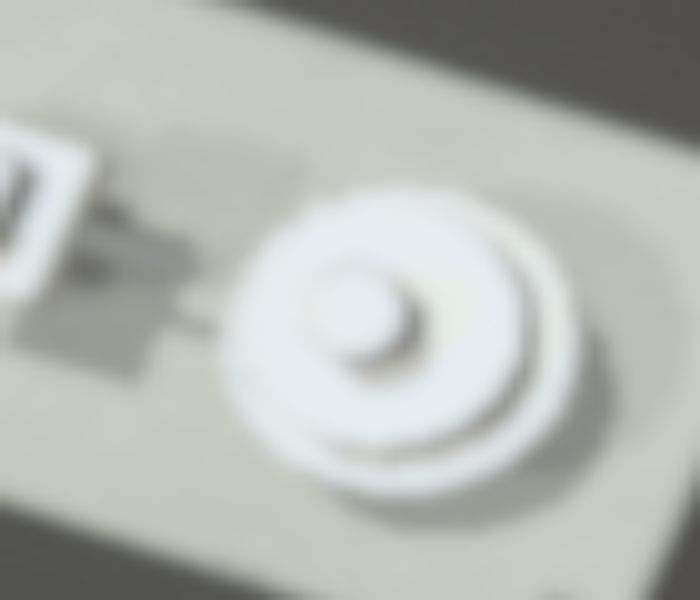

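```bash
python3 - <<'E'
from h import *
a=cv2.imread("pics/scene0.png",0).astype(float)
fr=np.mean([cv2.cvtColor(arm.camera("scene")["frame"],cv2.COLOR_BGR2GRAY).astype(float) for _ in range(4)],0)
np.save("loaded.npy",fr)
for u in (386,390,394,398,402,406,410,414):
    print(u,a[255:278,u].astype(int),fr[255:285,u].astype(int))
s=arm.camera("scene")
for z in(.108,.098,.088,.086):print(z,proj(s,[.519,.079,z]))
E
```

```text
386 [244 223 173 127  98  80  77  92 134 186 207 211 208 196 191 183 174 155
 149 151 151 149 150] [161 159 155 157 172 189 205 225 239 242 227 201 190 192 189 182 169 150
 142 141 143 146 146 145 148 148 148 152 158 170]
390 [252 251 251 244 220 176 151 149 154 157 157 152 154 161 156 151 152 151
 151 151 151 145 148] [216 172 154 149 148 148 148 151 159 177 216 238 239 217 180 159 153 152
 150 148 150 152 151 152 150 150 153 151 149 152]
394 [252 252 252 251 250 239 207 177 167 159 154 157 161 154 147 142 145 152
 148 135 140 153 156] [250 244 221 182 164 160 160 161 160 158 166 194 231 241 232 199 163 147
 154 157 149 149 154 149 148 155 152 150 156 154]
398 [252 252 251 251 251 249 240 209 175 163 150 149 151 160 158 154 156 163
 169 159 152 156 165] [251 250 246 228 193 172 166 164 165 166 165 171 205 237 243 229 197 168
 157 161 163 159 164 167 165 166 166 162 162 161]
402 [252 251 251 251 251 251 245 216 187 174 173 166 167 167 158 150 153 166
 167 158 148 158 164] [251 250 248 236 202 173 168 167 167 165 165 171 197 231 242 234 201 165
 160 165 159 157 163 159 155 162 160 158 161 156]
406 [251 251 251 251 251 248 237 204 176 164 162 168 169 164 158 158 162 155
 154 156 159 158 156] [250 249 243 216 179 169 165 164 163 164 167 184 220 238 238 215 179 165
 161 158 162 162 159 162 161 158 160 158 164 174]
410 [251 251 251 251 248 235 201 173 173 174 171 172 176 180 184 178 164 158
 154 158 161 169 175] [246 232 198 167 157 153 151 154 160 179 212 235 244 238 213 183 175 167
 159 151 150 159 168 174 179 180 184 183 183 180]
414 [251 251 246 228 181 139 123 127 150 180 209 225 234 227 211 195 190 184
 173 169 163 158 152] [207 208 207 190 172 151 132 141 187 228 239 238 233 221 200 189 186 184
 173 166 161 157 153 151 151 150 145 141 141 141]
0.108 [[400.18320029 248.81643583]]
0.098 [[399.78892557 252.72096064]]
0.088 [[399.40001719 256.57365789]]
0.086 [[399.32286967 257.33807053]]
```

The weight is now centred within about 1 mm: the centred model overlay fits both views. The plate's front edge moved down 8.65 px in the scene view, which is about 22 mm of travel, so the plate top is about 0.086 m and its mid-height about 0.083 m. Next is the pointer.

Request:
{"op": "arm_command", "data": {"increments": [[0.5, [0.006, 0.02, 0], 0], [0.5, [0.008, 0.03, 0], 0], [0.5, [0.008, 0.03, 0], 0], [0.5, [0.008, 0.03, 0], 0], [0.5, [0.008, 0.03, 0], 0], [0.5, [0.008, 0.03, 0], 0], [0.5, [0.008, 0.03, 0], 0], [0.5, [0.008, 0.03, 0], 0], [0.5, [0.008, 0.03, 0], 0], [0.5, [0.008, 0.02, 0], 0], [0.5, [0, 0, 0], 0], [0.5, [0, 0, 0], 0], [0.5, [0, 0, 0], 0]]}}

```text
clock: 24.48
tool_pos: [0.5561, 0.1902, 0.2374]
tcp_rot: [[0.33, 0.944, -0.001], [0.944, -0.33, -0.001], [-0.001, -0.0, -1.0]]
ft_force: [-0.9, -0.7, 0.2]
opening: 0.043
```

```bash
python3 - <<'E'
from h import *
s=arm.sense();print(s["tool_pos"],s["tcp_rot"][:,1])
fr=np.mean([arm.camera("scene")["frame"].astype(float) for _ in range(4)],0).astype(np.uint8);cv2.imwrite("pics/r0full.png",fr)
cv2.imwrite("pics/r0.png",cv2.resize(fr[230:310,390:470],(640,640),interpolation=cv2.INTER_CUBIC)[:600])
c=arm.camera("scene")
print(proj(c,[.5578,.1904,.160]),proj(c,[.5578,.1904,.130]))
E
```

```text
[0.55608828 0.19017721 0.23735717] [ 9.43817197e-01 -3.30467831e-01 -3.33286445e-04]
[[443.83754422 265.7491484 ]] [[441.54692802 278.422531  ]]
```

View pics/r0.png

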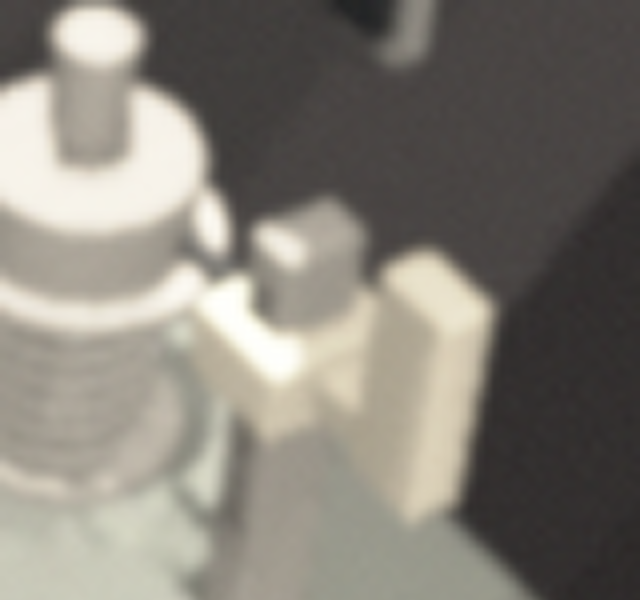

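Request:
{"op": "arm_command", "data": {"increments": [[0.5, [0.002, 0.0015, -0.02], 0], [0.5, [0, 0, -0.03], 0], [0.5, [0, 0, -0.02], 0], [0.5, [0, 0, -0.015], 0], [0.5, [0, 0, -0.01], 0], [0.5, [0, 0, -0.007], 0], [0.5, [0, 0, -0.005], 0], [0.5, [0, 0, 0], 0], [0.4, [0, 0, 0], 0], [0.3, [0, 0, 0], 0], [0.25, [0, 0, 0], 0], [0.2, [0, 0, 0], 0], [0.15, [0, 0, 0], 0], [0, [0, 0, 0], 0], [0, [0, 0, 0], 0], [0, [0, 0, 0], 0], [0, [0, 0, 0], 0]]}}

```text
clock: 26.15
tool_pos: [0.5561, 0.1934, 0.1306]
tcp_rot: [[0.33, 0.944, -0.005], [0.944, -0.33, 0.002], [-0.0, -0.005, -1.0]]
ft_force: [-6.2, 1.7, 3.1]
opening: 0.0133
```

```bash
python3 - <<'E'
from h import *
s=arm.sense();print(s["tool_pos"],s["ft_force"])
fr=np.mean([arm.camera("scene")["frame"].astype(float) for _ in range(4)],0).astype(np.uint8);cv2.imwrite("pics/r1full.png",fr)
cv2.imwrite("pics/r1.png",cv2.resize(fr[230:310,390:470],(640,640),interpolation=cv2.INTER_CUBIC)[:600])
E
```

```text
[0.55605618 0.19339784 0.13056423] [-6.15028806  1.73130447  3.14873996]
```

View pics/r1.png

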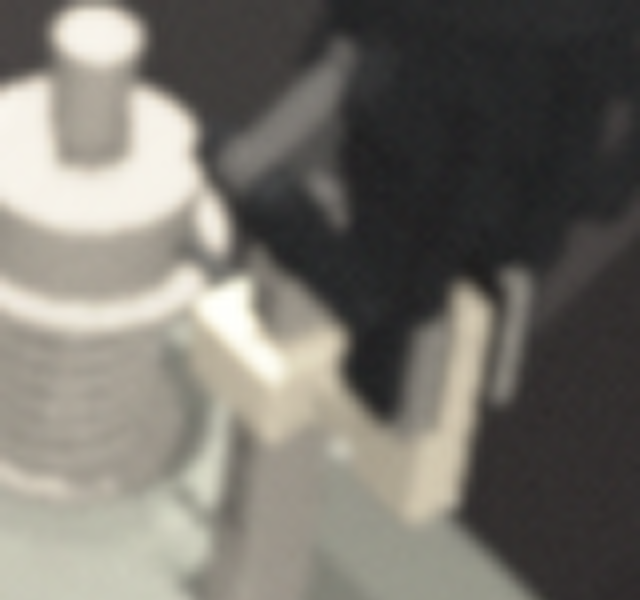

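Request:
{"op": "arm_command", "data": {"increments": [[0, [-0.001, 0.0003, 0], 0], [0, [-0.001, 0.0003, 0], 0], [0, [0, 0, -0.002], 0], [0, [0, 0, -0.003], 0], [0, [0, 0, -0.003], 0], [0, [0, 0, -0.003], 0], [0, [0, 0, -0.003], 0], [0, [0, 0, -0.003], 0], [0, [0, 0, -0.003], 0], [0, [0, 0, -0.002], 0], [0, [0, 0, 0], 0], [0, [0, 0, 0], 0]]}}

```text
clock: 27.35
tool_pos: [0.556, 0.1934, 0.1077]
tcp_rot: [[0.33, 0.944, -0.001], [0.944, -0.33, 0.0], [-0.0, -0.001, -1.0]]
ft_force: [-3.0, 2.8, -1.5]
opening: 0.0134
```

```bash
cat > rr.py <<'E'
from h import *
import sys
n=sys.argv[1]
s=arm.sense();print(s["tool_pos"],s["ft_force"])
fr=np.mean([arm.camera("scene")["frame"].astype(float) for _ in range(4)],0).astype(np.uint8);cv2.imwrite(f"pics/{n}full.png",fr)
cv2.imwrite(f"pics/{n}.png",cv2.resize(fr[230:310,390:470],(640,640),interpolation=cv2.INTER_CUBIC)[:600])
E
python3 rr.py r2
```

```text
[0.55604035 0.19337102 0.10770423] [-2.96563006  2.79894074 -1.53042269]
```

View pics/r2.png

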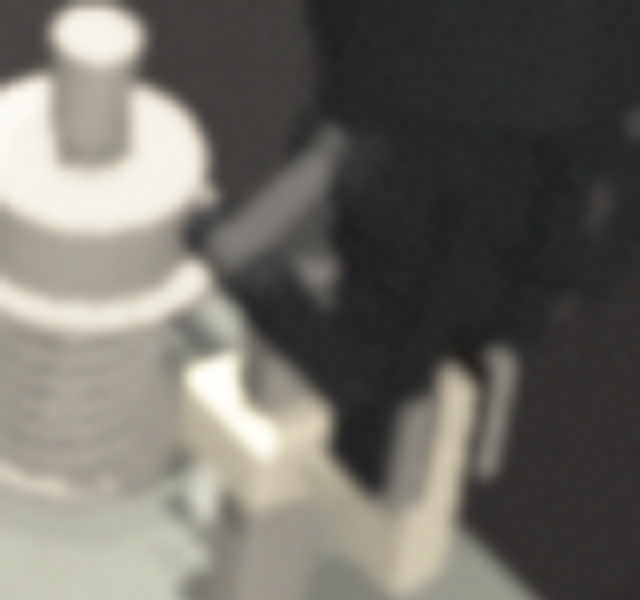

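```bash
python3 - <<'E'
from h import *
c=arm.camera("scene")
Y=np.array([.331,.944,0]);X=np.array([.944,-.331,0]);P=np.array([.519,.079,0]);Z=np.array([0,0,1.])
f=lambda p:((proj(c,p)+[.8,.9]+.5-[390,230])*8-.5).round(0)
def draw(src,zt,zp,out):
    im=cv2.imread(src)
    h=lambda q:f(q).astype(np.int32)
    im=cv2.resize(im[230:310,390:470],(640,640),interpolation=cv2.INTER_CUBIC)
    for dz,col in((.0015,(0,0,255)),(-.0015,(0,0,160))):
        q=[P+Y*y+X*x+Z*(zt+dz) for y,x in((.060,-.003),(.038,-.003),(.038,.003),(.060,.003))]
        cv2.polylines(im,[h(np.array(q))],True,col,1)
    q=[P+Y*(.118+a)+X*b+Z*(zt+.05) for a,b in((-.011,-.007),(.011,-.007),(.011,.007),(-.011,.007))]
    cv2.polylines(im,[h(np.array(q))],True,(255,0,0),1)
    q=[P+Y*(.118+a)+X*b+Z*(zt-.01) for a,b in((-.011,-.007),(.011,-.007),(.011,.007),(-.011,.007))]
    cv2.polylines(im,[h(np.array(q))],True,(255,0,0),1)
    th=np.linspace(0,6.283,60)
    for z in(zp,zp-.006):
        q=P+.035*(np.outer(np.cos(th),X)+np.outer(np.sin(th),Y))+Z*z
        cv2.polylines(im,[h(q)],True,(0,200,0),1)
    cv2.imwrite(out,im[:600])
draw("pics/r0full.png",.110,.086,"pics/s0.png");draw("pics/r2full.png",.087,.086,"pics/s2.png")
a=cv2.imread("pics/s0.png");b=cv2.imread("pics/s2.png")
cv2.imwrite("pics/s.png",np.hstack([a[100:600,:520][:, :400],b[100:600,:400]]))
draw("pics/scene0.png",.110,.108,"pics/s00.png")
E
```

```text
(no output)
```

View pics/s0.png

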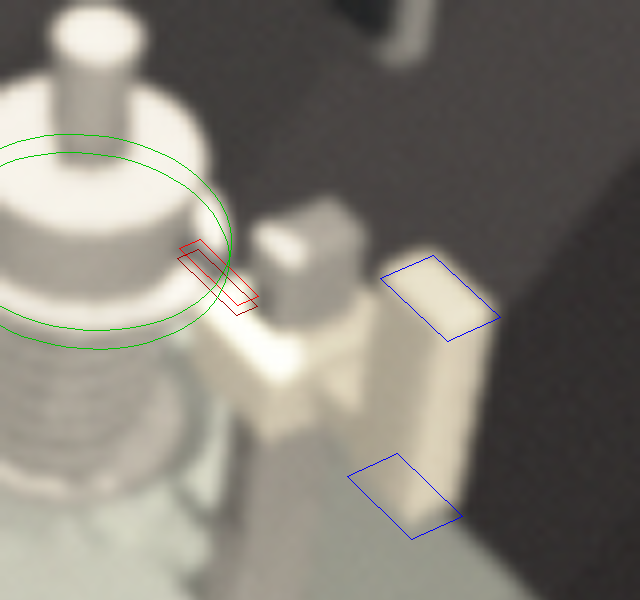

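View pics/s2.png

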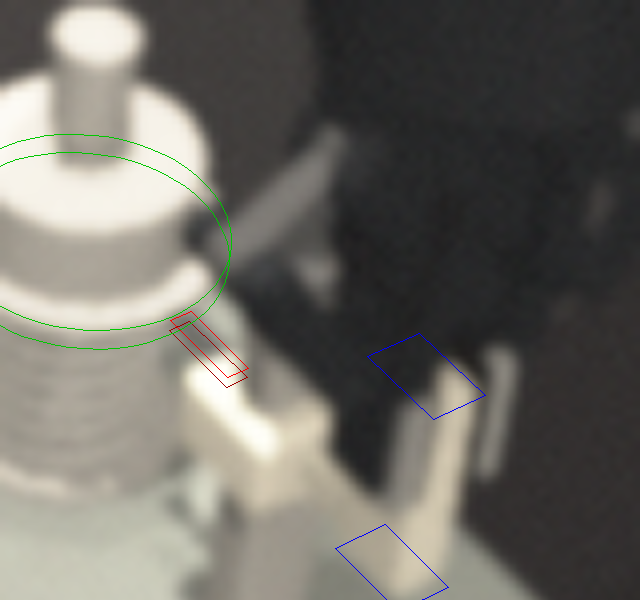

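View pics/s00.png

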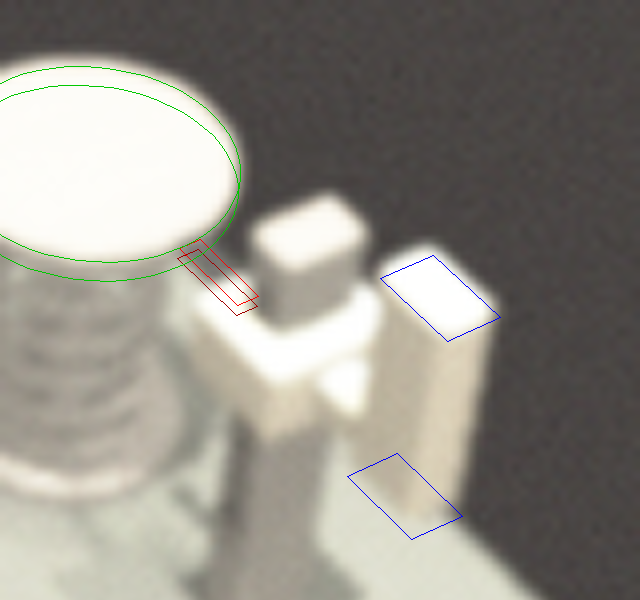

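Request:
{"op": "arm_command", "data": {"increments": [[0, [0, 0, -0.002], 0], [0, [0, 0, -0.0015], 0], [0, [0, 0, -0.0012], 0], [0, [0, 0, 0], 0], [0, [0, 0, 0], 0], [0, [0, 0, 0], 0]]}}

```text
clock: 28.1
tool_pos: [0.5561, 0.1934, 0.1043]
tcp_rot: [[0.33, 0.944, -0.001], [0.944, -0.33, 0.001], [0.001, -0.001, -1.0]]
ft_force: [-5.6, 4.3, 1.5]
opening: 0.0129
```

```bash
python3 rr.py r3; python3 - <<'E'
import cv2
im=cv2.imread("pics/r3full.png");cv2.imwrite("pics/r3z.png",cv2.resize(im[250:290,395:440],(675,600),interpolation=cv2.INTER_CUBIC))
E
```

```text
[0.55608064 0.19335553 0.10431884] [-5.61813447  4.31067383  1.47130308]
```

View pics/r3z.png

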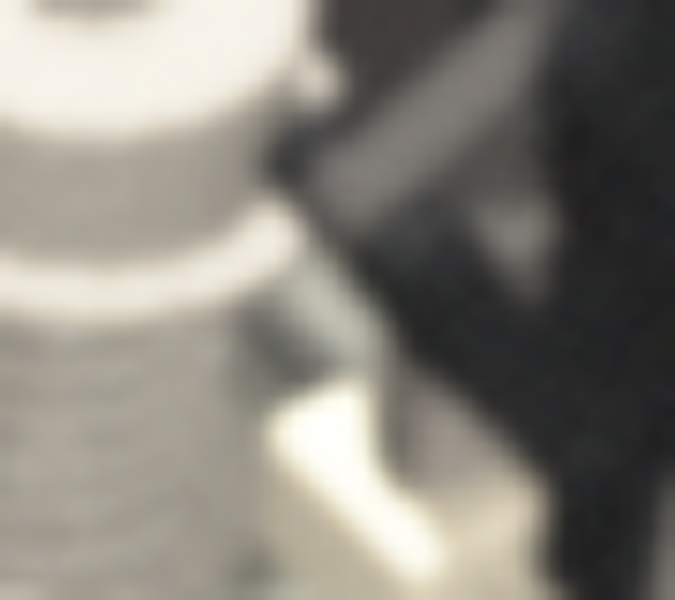

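Request:
{"op": "arm_command", "data": {"increments": [[0, [0, 0, -0.0012], 0], [0, [0, 0, 0], 0], [0, [0, 0, 0], 0], [0, [0, 0, 0], 0]]}}

```text
clock: 28.63
tool_pos: [0.5561, 0.1934, 0.1033]
tcp_rot: [[0.33, 0.944, -0.001], [0.944, -0.33, 0.001], [0.001, -0.001, -1.0]]
ft_force: [-4.4, 3.3, 1.7]
opening: 0.0128
```

Request:
{"op": "arm_command", "data": {"increments": [[0.5, [0, 0, 0], 0], [0.5, [0, 0, 0], 0], [0.5, [0, 0, 0], 0], [0.5, [0, 0, 0], 0], [0.5, [0, 0, 0.01], 0], [0.5, [0, 0, 0.02], 0], [0.5, [0, 0, 0.03], 0], [0.5, [0, 0, 0.03], 0], [0.5, [0, 0, 0.03], 0], [0.5, [0.01, 0.035, 0], 0], [0.5, [0.01, 0.035, 0], 0], [0.5, [0.01, 0.035, 0], 0], [0.5, [0, 0.035, 0], 0], [0.5, [0, 0.03, 0], 0], [0.5, [0, 0, 0], 0], [0.5, [0, 0, 0], 0]]}}

```text
clock: 29.97
tool_pos: [0.5858, 0.3653, 0.2226]
tcp_rot: [[0.326, 0.945, 0.0], [0.945, -0.326, 0.0], [0.0, 0.0, -1.0]]
ft_force: [0.3, -1.1, -0.2]
opening: 0.0425
```

```bash
python3 rr.py r4; python3 - <<'E'
from h import *
im=cv2.imread("pics/r4full.png");cv2.imwrite("pics/r4z.png",cv2.resize(im[250:290,395:440],(675,600),interpolation=cv2.INTER_CUBIC))
t=np.mean([arm.camera("top")["frame"].astype(float) for _ in range(3)],0).astype(np.uint8);cv2.imwrite("pics/t4.png",cv2.resize(t[205:325,160:310],(750,600),interpolation=cv2.INTER_CUBIC))
E
```

```text
[0.5858433  0.36530454 0.22256595] [ 0.33654248 -1.14962953 -0.17452018]
```

View pics/r4.png

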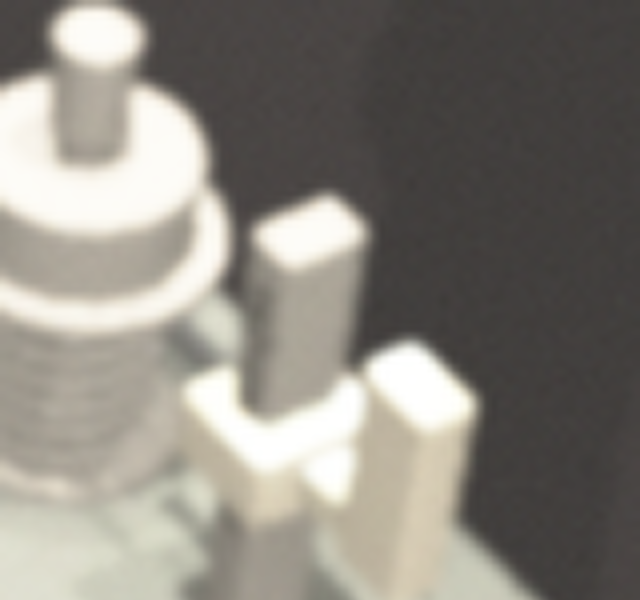

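View pics/r4z.png

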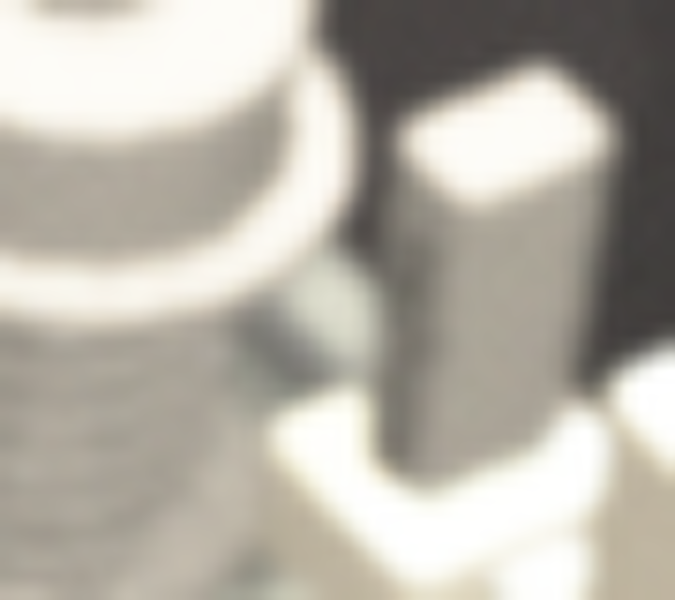

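View pics/t4.png

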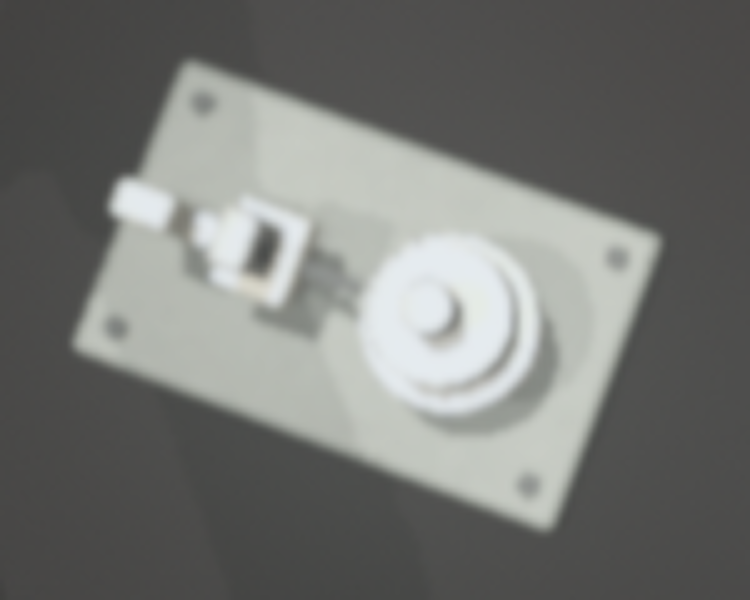

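```bash
python3 - <<'E'
from h import *
c=arm.camera("scene")
Y=np.array([.331,.944,0]);P=np.array([.519,.079,0])
def pz(y,z):return proj(c,P+Y*y+[0,0,z])[0]
pm=np.array([428.9-.5+.03,258.9-.5+.03]);b=pm-pz(.078,.146);print("bias",b)
tm=np.array([442.6-.45,278.5-.45])-b
for z in(.130,.132,.134,.136,.138):print(z,(pz(.118,z)-tm).round(2))
# image shift of tab via matching
a=cv2.imread("pics/scene0.png",0);d=cv2.imread("pics/r4full.png",0)
def ph(box,rng):
    x0,y0,x1,y1=box;T=cv2.resize(a[y0:y1,x0:x1],None,fx=8,fy=8,interpolation=cv2.INTER_CUBIC)
    S=cv2.resize(d[y0+rng[1]:y1+rng[3],x0+rng[0]:x1+rng[2]],None,fx=8,fy=8,interpolation=cv2.INTER_CUBIC)
    r=cv2.matchTemplate(S,T,cv2.TM_CCOEFF_NORMED);_,v,_,l=cv2.minMaxLoc(r);return v,l[0]/8+rng[0],l[1]/8+rng[1]
print("tab",ph((436,259,454,275),(-6,4,4,18)))
for dz in(.024,.026,.028,.030):print(dz,pz(.118,.162-dz)-pz(.118,.162))
for z0 in(.158,.160,.162,.164):print(z0,pz(.118,z0)+b)
E
python3 - <<'E'
import cv2
im=cv2.imread("pics/scene0.png");cv2.imwrite("pics/u0.png",cv2.resize(im[245:295,415:465],(600,600),interpolation=cv2.INTER_CUBIC))
E
```

```text
bias [0.45600519 0.37213327]
0.13 [-0.23  0.82]
0.132 [-0.08 -0.  ]
0.134 [ 0.07 -0.83]
0.136 [ 0.22 -1.67]
0.138 [ 0.37 -2.5 ]
tab (0.995987057685852, -2.125, 11.875)
0.024 [-1.84532298 10.21511966]
0.026 [-1.99604574 11.04985307]
0.028 [-2.14630885 11.88209802]
0.03 [-2.29611444 12.71186585]
0.158 [444.05193186 267.062824  ]
0.16 [444.20785583 266.19994974]
0.162 [444.36426618 265.33444551]
0.164 [444.52116525 264.46629901]
```

View pics/u0.png

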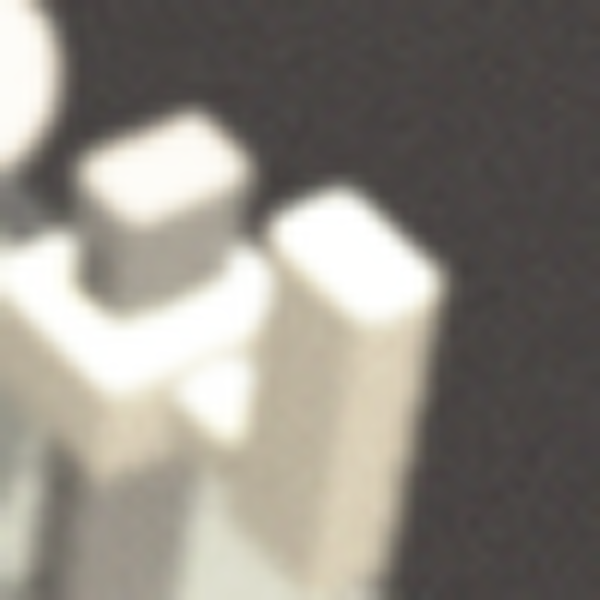

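```bash
python3 - <<'E'
from h import *
c=arm.camera("scene");cv2.imwrite("pics/final.png",c["frame"]);s=arm.sense();print(s["clock"],s["ft_force"].round(1))
E
```

```text
30.4167 [-0.2 -0.6  0.5]
```

View pics/final.png

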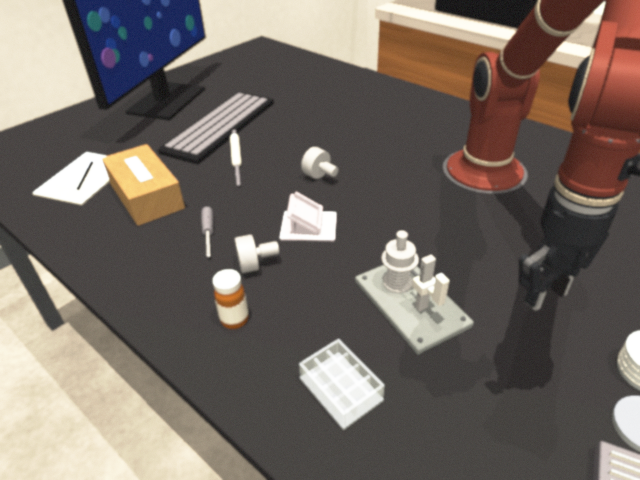

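The weight stands upright on the plate at (400,250), the pointer is down at (428,285), and the jar, tip box and screwdriver have not moved. The gripper is clear, so I hand in.

```bash
python3 -c "
from cell import arm
print(arm.job_done())"
```

```text
the job is handed in; nothing more can be done
None
```

The weight stands upright on the spring's plate and the pointer tip is level with the loaded plate's edge. I handed the job in at about 30 s, with the gripper clear of everything.

- **Getting the weight upright:** the tool only turns about vertical, so I levered the weight upright on free bench after lifting it off the rest. I then regripped it and lowered it onto the plate until the wrist carried almost none of its weight.
- **Centring:** it first stood about 4 mm off centre, so I let go and nudged it over by closing the jaws around the knob again. The last overlay in both views showed it within about 1 mm of the middle.
- **Plate and pointer heights:** the plate sank about 22 mm, putting its mid-height at about 0.083 m. I pinched the pointer down 27–28 mm, which puts its tip at about 0.082–0.0835 m.
- **Disagreement in the checks:** the gripper-based estimate put the plate 1–1.5 mm higher than the image measurement. All height figures are good to about 1–2 mm.
- **Bystanders:** the jar, tip box and screwdriver look unmoved in the final picture.

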